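Clear the microscope stage and load the picking tray

ROBOT

A 7-joint arm with a two-finger parallel gripper is mounted at the origin on the work surface. World frame = base frame: x ahead of the robot, y to its left, z up, the work surface at z = 0. Lengths are in m, angles in degrees, forces in N, time in s.
With the tool pointing down it reaches from about 0.425 to 0.875 m from the base axis. Payload 4.7 kg.
Tool frame: the origin (TCP) lies on the centre line of the jaws, within the pads' length; the fingertips stand env.nose_length ahead of it and the grasp point (between the pads) lies 8 mm behind it (env.nose_length is the distance from the TCP to the fingertips, in m); y points along the fingers, z is the direction in which the jaws open and shut, and the axes are right-handed (so a half turn about y gives the same grasp; the last joint's range is limited). The gripper opens to 87 mm and grips with 3 to 60 N. Pads are 19 mm wide; open, the fingers measure 117 mm over their backs; the gripper's body (75 mm by 190 mm) begins 51 mm behind the grasp point.
Start: joints at [0.808, 18.392, -4.016, 83.108, 1.295, 78.541, -3.26], TCP at [0.65, -0, 0.234] pointing down, gripper open.
Joint ranges: [-163.93, 163.93], [-17.29, 119.83], [-79.2, 71.16], [3.27, 140.29], [-89.18, 269.18], [5.43, 117.66], [-154.24, 154.24]. Speed limits (degrees/s): [147.25, 147.25, 180, 180, 180, 180, 180].

INTERFACE

Orientations are given as [roll, pitch, yaw] about the fixed x, y, z axes, in that order (R = Rz(yaw) Ry(pitch) Rx(roll)).
In Python, from cell import env, read_camera, camera_info, job, models gives the robot as it stands.
- The arm moves only by the tool move_arm, never from a script. Its argument "moves" is a list of rows, each a list of 6 numbers: the shift along the tool's x, y, z in mm, then the turn, a rotation vector about the tool's x, y, z in degrees. In form: [[x, y, z, ax, ay, az], ...]. A call has 1 to 20 rows; each row is the pose to reach, as a shift and turn from the pose commanded when the call began, along the tool's axes at that moment; what a row does not reach only later rows make up. A row lasts 1/12 s, in which the tool goes at most 41.7 mm and 7.16 degrees, less where a joint would pass 70% of its speed; a pose out of reach is approached as far as the arm can. A call with a gripper value outside its range is refused whole. "claw" is the finger opening in mm, from 0 to 87, set as the call begins (left out, the last holds). The fingers move at their own pace and stop on an object; "newtons" is the grip in N (left out, the last holds). Time passes only in rows, so rows that repeat a pose let the fingers close. It gives the time, the measured TCP pose, the force and the opening at its end, in the units of the state.
- env.get_obs(): the state, without advancing time (a new reading comes with each control period).
- read_camera(name): name is "scene" or "side" or "wrist"; returns (picture, depth): 400x640x3 uint8, red, green, blue; 400x640 float32, m along the optical axis (not along the pixel's ray), 0 where there is no reading.
- camera_info(name): a dict with "fx", "fy", "cx", "cy" (pixels), "distortion" ([k1, k2, p1, p2, k3] as OpenCV has them; the pictures are not rectified), "R" (3x3) and "t" (3): a world point X has camera coordinates R X + t. Camera axes: x right, y down, z forward; pixel columns grow to the right and rows downward; lengths in m; the calibration is good to about 2 mm. A picture is of the moment at which its call begins: read the wrist's pose just before it. camera_info takes no time and is no camera call; for the wrist camera it gives the pose at the moment of the call.
- job.sign_off(): hands the job in, once; it reports no verdict.
Trained networks look in the newest picture that a camera, given by its name, has taken for a name from the list of things; names that differ only in an ending like _2 or _b are one class to them, and where a whole thing is asked for, a point or a joint stands for the part that bears it (a point fixed in the world has none). Each returns a list of dicts, best first, with "score" (0 to 1); they miss things now and then, are a little off and sometimes report something else, mostly with a low value. They report only what shows in the picture. A call takes as long as a camera call.
- models.spot_in(target, camera): "point" ([x, y, z] in m, in world coordinates, good to about 4 mm: the middle of the surface that is visible of it).
- models.cut_out(target, camera): "mask" (400x640 bool, what is visible of it).
The state is a dict: "time_s": time; "qpos": joint angles; "joint_velocities": joint speeds; "effort": joint torques, N m; "tool_pos": TCP position; "tool_rot": TCP orientation; "force": force on the tool from outside, world axes, zero at the start; "wrist_torque": the same for the moment, N m; "grip_width": finger opening in m.
Only numpy, scipy, OpenCV 4.12 (cv2) and the standard library are available. Lean on these libraries where they do the work, as an engineer would, in place of code of your own. Each camera call takes 0.05 s, during which the arm holds its last target.

TASK

The microscope is still occupied: take the brown bottle and the round metal tin that stand on its base and stand them upright in the flat white carrier, beside what is already there. Then lay the black picking tray flat on the stage, centred under the objective, its long side running straight across from the microscope's left to its right (square to the line from eyepieces to pillar). Carry all three level, and do not strike the microscope's head or push the other things on the bench about.

Things in the scene. Friction and masses are not known exactly. Their poses are not given: they have to be found in the camera images.
- stage (a point): Centre of the fixed stereo microscope's stage: pale disc with dark rim, 95 mm across, flush in the top of the white base, on the optical axis, 22 mm above the bench. Axes: -x to the eyepieces (front), +x to the pillar, y across the microscope (-y side open, facing the carrier and picking tray), z up. The base spans y -110 to 110, x -120 to 180 mm; pillar (32 mm thick) and its foot stand behind x = 100, y within 45.
- scope_head: The microscope's fixed head above the stage; origin on the optical axis at bench height, axes as stage. White zoom body 80 mm diameter, heights 235 to 330; zoom knobs reach y = -60 and 60 at height 290; binocular body 115 by 104 mm above it, eyepieces to the front, camera up to 467 mm. More than 8 N on the head (objective and focus knobs included) counts as striking it.
- objective (a point): Centre of the lower face of the black objective, 54 mm diameter and 48 mm tall, part of the head; 165 mm straight above the stage.
- focus (a point): Point on the axis of the focus knobs, mid-way between them, part of the head, 134 mm behind the optical axis and 245 mm above the bench. The black knobs are 42 mm in diameter and reach 73 mm to either side along y; the white carriage round the pillar is 62 by 66 mm, 115 mm tall.
- tin_center (a point): Centre of the tin to be cleared: lidded aluminium tin, 62 mm diameter over the lid (59 mm below it), 28 mm high, about 70 g; upright on the stage under the objective at the start. z is its axis, up. Another tin of the same make is already in the carrier.
- bottle_center (a point): Centre, half-way up, of the brown glass bottle to be cleared: body 42 mm diameter up to 53 mm, black cap 29 mm diameter, 80 mm high in all, about 120 g; it stands on the base on the -y side of the tin. z is its axis, up.
- ptray_center (a point): Centre, half-way up, of the black picking tray: open rectangular tray 96 mm long (x) by 54 mm wide (y), 18 mm high, walls and floor 3 mm, about 65 g; at the start flat on the bench. x along its long side, z up. It looks the same when turned half round.
- carrier: Flat white open carrier, fixed to the bench: 320 mm (x) by 210 mm (y) outside, 20 mm high, walls 4 mm, inner floor 4 mm above the bench. Origin at the centre of its underside. Carrier and picking tray lie on the microscope's open side, one near it and the other farther off to the robot's right; which is which varies.
- tin_b_center (a point): Centre of the tin that is already in the carrier (62 mm diameter, 28 mm high); leave it alone.
- jar_b_center (a point): Centre of the small lidded jar that is already in the carrier (46 mm diameter, 42 mm high); leave it alone.
- vial_center (a point): Centre of a small clear vial, 26 mm diameter, 45 mm high, standing on the bench beside the picking tray; leave it alone.
- pad_center (a point): Centre of a flat white control pad, 75 by 105 by 18 mm, at the back of the bench; leave it alone.
- forceps_center (a point): Centre of steel forceps, 130 mm long, 16 mm wide, 8 mm high, lying on the bench beside the picking tray; leave them alone.

How it is judged (in metres and radians):
On the way:
1. the bottle and the tin stand in the carrier, let go (x of tin_center in the frame of carrier between -0.1275 and 0.1275 m and y of tin_center in the frame of carrier between -0.0725 and 0.0725 m and z of tin_center in the frame of carrier below 0.022 m and angle between each of tin_center, bottle_center's own z axis and vertical below 0.1 rad and x of bottle_center in the frame of carrier between -0.136 and 0.136 m and y of bottle_center in the frame of carrier between -0.081 and 0.081 m and z of bottle_center in the frame of carrier below 0.048 m and contact force between each of tin, bottle and the fingers below 0.05 N), for 0.2 s.
At the end, for the whole second after the job is handed in: The bottle and the tin both stand upright (within 0.1 rad) on the carrier's floor, inside its walls; the picking tray lies flat (within 0.06 rad) on the stage, its centre within 12 mm of the optical axis and its long side within 0.14 rad of straight across the microscope; all three are at rest (x of tin_center in the frame of carrier between -0.1275 and 0.1275 m and y of tin_center in the frame of carrier between -0.0725 and 0.0725 m and z of tin_center in the frame of carrier below 0.022 m and angle between each of tin_center, bottle_center's own z axis and vertical below 0.1 rad and x of bottle_center in the frame of carrier between -0.136 and 0.136 m and y of bottle_center in the frame of carrier between -0.081 and 0.081 m and z of bottle_center in the frame of carrier below 0.048 m and horizontal distance between ptray_center and stage below 0.012 m and angle between the x axis of ptray_center and the y axis of stage, either way round below 0.14 rad and angle between ptray_center's own z axis and vertical below 0.06 rad and z of ptray_center in the frame of stage below 0.013 m and linear speed of each of tin, bottle, ptray below 0.02 m/s); the robot touches nothing.
It fails at once if the microscope's head is struck (more than 8 N) (contact force between scope_head and anything else above 8 N).
It fails at once if the picking tray is tipped by more than 0.35 rad (angle between ptray_center's own z axis and vertical above 0.35 rad).
It fails at once if the bottle or the tin is tipped by more than 0.5 rad (angle between any of tin_center, bottle_center's own z axis and vertical above 0.5 rad).
It fails at once if another thing on the bench or in the carrier is pushed by more than 20 mm (distance of any of tin_b_center, jar_b_center, vial_center, forceps_center, pad_center from where it was at the start of the episode above 0.02 m).
It also fails if it takes over 72 s, if anything falls off the work surface, if the arm or the gripper's body presses on something with over 40 N, if the wrist force passes 120 N, or if a joint passes its speed limit or range.

## Working session

There is one attempt and no reset: what is moved stays moved. The work goes in short steps, Python scripts to look and compute and a tool call to move; the robot and the scene stay as the last step left them, time stands still between calls to the robot, and variables do not carry over. Pictures are saved under pics/ and viewed, and the job is handed in when it is done.

Besides the shell and the picture viewer there is one more tool, called after "Emit:" by a JSON object that holds its "fn" and its "kwargs", one argument or row to a line. move_arm: Moves the arm, as the interface text tells. Its arguments: {"type":"object","properties":{"moves":{"type":"array","items":{"type":"array","items":{"type":"number"}}},"claw":{"type":"number"},"newtons":{"type":"number"}},"required":["moves"]}

```bash
ls; mkdir -p pics
cat > h.py <<'E'
import numpy as np, cv2
from cell import env, read_camera, camera_info, job, models
def save(n,im): cv2.imwrite('pics/'+n+'.png',im[:,:,::-1])
E
python3 - <<'E'
from h import *
print(env.get_obs(), env.nose_length)
for c in ['scene','side','wrist']:
    im,d=read_camera(c); save('a_'+c,im); np.save('d_'+c,d)
    i=camera_info(c); print(c,{k:np.round(v,3).tolist() for k,v in i.items()})
E
```

```text
pics
{'time_s': 0.0, 'qpos': array([ 0.8080541 , 18.43685437, -4.01195762, 83.17435398,  1.2947903 ,
       78.54093491, -3.25810247]), 'joint_velocities': array([-0.00178775,  0.05616408, -0.12509274,  0.04688203, -0.04735774,
       -0.01023356, -0.03653189]), 'effort': array([-2.58547143e-04, -4.91284704e+01, -4.03903294e-01, -3.12526345e+01,
       -6.40594075e-02,  4.37659642e-02,  1.61017233e-04]), 'tool_pos': array([ 6.49471402e-01, -8.95687527e-05,  2.32490805e-01]), 'tool_rot': array([-9.01069284e+01, -6.69568232e-03, -8.99998463e+01]), 'force': array([ 0.20663838, -0.28165328, -0.32148188]), 'wrist_torque': array([ 0.03727332, -0.02625636,  0.0084992 ]), 'grip_width': 0.08713424577312101} 0.011
scene {'fx': 475.335, 'fy': 475.335, 'cx': 306.206, 'cy': 201.731, 'distortion': [0.019, 0.0, 0.0, 0.0, 0.0], 'R': [[0.427, 0.904, 0.002], [0.693, -0.326, -0.642], [-0.58, 0.276, -0.766]], 't': [-0.22, -0.338, 1.602]}
side {'fx': 470.161, 'fy': 470.161, 'cx': 326.239, 'cy': 195.482, 'distortion': [-0.063, 0.0, 0.0, 0.0, 0.0], 'R': [[-0.161, 0.987, -0.007], [0.939, 0.151, -0.309], [-0.304, -0.057, -0.951]], 't': [0.134, -0.515, 1.478]}
wrist {'fx': 281.051, 'fy': 281.051, 'cx': 313.475, 'cy': 200.901, 'distortion': [-0.051, 0.0, 0.0, 0.0, 0.0], 'R': [[1.0, -0.001, -0.001], [-0.001, -0.954, 0.3], [-0.001, -0.3, -0.954]], 't': [-0.648, -0.036, 0.392]}
```

View pics/a_scene.png

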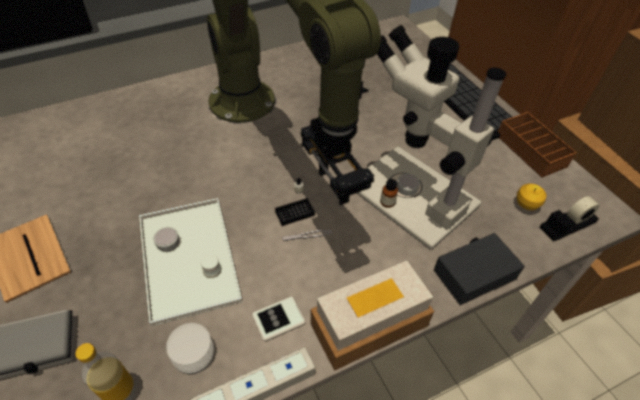

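View pics/a_side.png

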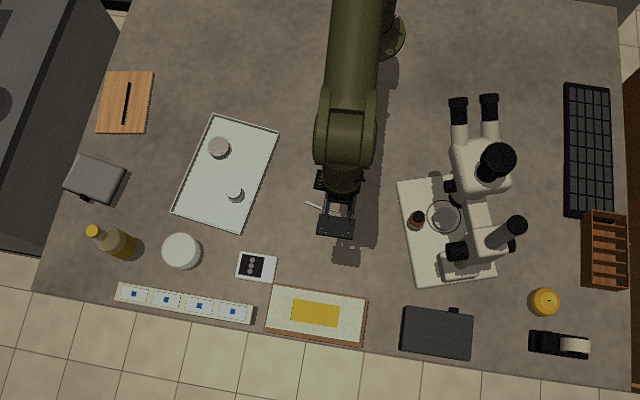

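View pics/a_wrist.png

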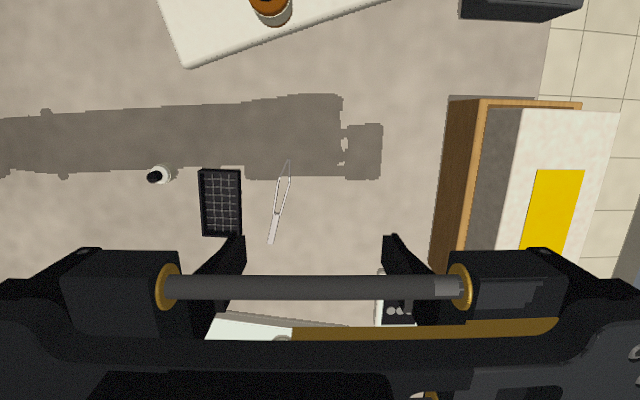

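Run:
```python
from h import *
for c in ['scene','side']:
    for n in ['tin_center','bottle_center','ptray_center','carrier','jar_b_center','vial_center','pad_center','forceps_center','objective','scope_head','stage','focus']:
        try:
            r=models.spot_in(n,c); print(c,n,[(np.round(q['point'],3).tolist(),round(q['score'],2)) for q in r[:4]])
        except Exception as e: print(n,e)
print(env.get_obs()['time_s'])
```

```text
scene tin_center [([0.588, 0.263, 0.048], 0.63)]
scene bottle_center [([0.619, 0.189, 0.076], 0.84)]
scene ptray_center [([0.51, -0.037, 0.006], 0.61), ([0.792, -0.199, 0.017], 0.32)]
scene carrier [([0.558, -0.346, 0.006], 0.66)]
scene jar_b_center [([0.608, -0.299, 0.046], 0.68), ([0.792, -0.199, 0.015], 0.54)]
scene vial_center [([0.452, 0.008, 0.027], 0.68)]
scene pad_center [([0.792, -0.203, 0.016], 0.69)]
scene forceps_center [([0.6, -0.04, 0.006], 0.48), ([0.604, 0.266, 0.349], 0.37), ([0.455, 0.008, 0.025], 0.28)]
scene objective [([0.603, 0.266, 0.349], 0.6)]
scene scope_head [([0.606, 0.267, 0.351], 0.71), ([0.617, 0.274, 0.273], 0.2)]
scene stage [([0.618, 0.274, 0.276], 0.69)]
scene focus [([0.6, 0.268, 0.355], 0.56)]
side tin_center [([0.59, 0.268, 0.048], 0.68), ([0.596, 0.271, 0.386], 0.16)]
side bottle_center [([0.61, 0.193, 0.076], 0.71), ([0.525, -0.08, 0.006], 0.55)]
side ptray_center []
side carrier [([0.545, -0.337, -0.001], 0.86)]
side jar_b_center [([0.603, -0.29, 0.049], 0.67)]
side vial_center []
side pad_center [([0.786, -0.196, 0.018], 0.63), ([0.61, 0.267, 0.294], 0.31), ([0.598, 0.271, 0.38], 0.28)]
side forceps_center [([0.6, -0.062, 0.005], 0.55)]
side objective [([0.594, 0.27, 0.388], 0.96)]
side scope_head [([0.596, 0.271, 0.383], 0.82), ([0.545, -0.334, 0.003], 0.69)]
side stage [([0.612, 0.264, 0.294], 0.87), ([0.545, -0.336, 0.003], 0.3)]
side focus [([0.592, 0.269, 0.385], 0.96)]
1.35
```

```bash
cat >> h.py <<'E'
def cloud(im,d,ci):
    K=np.array([[ci['fx'],0,ci['cx']],[0,ci['fy'],ci['cy']],[0,0,1.]])
    v,u=np.mgrid[0:400,0:640]
    p=cv2.undistortPoints(np.stack([u,v],-1).reshape(-1,1,2).astype(np.float64),K,np.array(ci['distortion'],float)).reshape(400,640,2)
    X=np.dstack([p[...,0]*d,p[...,1]*d,d])
    W=(X-np.array(ci['t']))@np.array(ci['R'])
    W[d<=0]=np.nan
    return W
def px(P,ci):
    K=np.array([[ci['fx'],0,ci['cx']],[0,ci['fy'],ci['cy']],[0,0,1.]])
    R=np.array(ci['R']);r,_=cv2.Rodrigues(R)
    return cv2.projectPoints(np.atleast_2d(P).astype(float),r,np.array(ci['t'],float),K,np.array(ci['distortion'],float))[0].reshape(-1,2)
def bev(W,im,x0,x1,y0,y1,zmax=0.12,s=1000,zmin=-.02):
    # top-down picture: rows = x (down = nearer robot? no: up=+x), cols = -y
    H=int((x1-x0)*s);L=int((y1-y0)*s)
    out=np.zeros((H,L,3),np.uint8)
    ok=(W[...,2]<zmax)&(W[...,2]>zmin)&(W[...,0]>x0)&(W[...,0]<x1)&(W[...,1]>y0)&(W[...,1]<y1)
    P=W[ok];c=im[ok];o=np.argsort(P[:,2]);P=P[o];c=c[o]
    r=((x1-P[:,0])*s).astype(int).clip(0,H-1);q=((y1-P[:,1])*s).astype(int).clip(0,L-1)
    for dr in (0,1):
        for dc in (0,1):
            out[(r+dr).clip(0,H-1),(q+dc).clip(0,L-1)]=c
    return out
E
python3 - <<'E'
from h import *
for c in ['scene','side']:
    im=cv2.imread(f'pics/a_{c}.png')[:,:,::-1]; d=np.load(f'd_{c}.npy'); ci=camera_info(c)
    W=cloud(im,d,ci); np.save('W_'+c,W)
    b=bev(W,im,.4,.85,-.5,.45,s=800,zmax=.12); save('bev_'+c,b)
    m=models.cut_out('carrier',c)
    for t in ['tin_center','bottle_center','jar_b_center','carrier','ptray_center','vial_center','forceps_center']:
        r=models.cut_out(t,c)
        if not r: print(c,t,'none');continue
        for q in r[:2]:
            P=W[q['mask']&(d>0)]
            zt=np.nanpercentile(P[:,2],90)
            T=P[P[:,2]>zt-.006]
            (cx,cy),wh,a=cv2.minAreaRect(T[:,:2].astype(np.float32)*1000)
            print(c,t,round(q['score'],2),'ztop',round(zt,4),'n',len(T),'rect',round(cx,1),round(cy,1),np.round(wh,1),round(a,1),'med',np.round(np.median(T,0),3))
E
```

```text
scene tin_center 0.73 ztop 0.0184 n 210 rect 517.6 -36.1 [96.7 57.8] 86.2 med [ 0.518 -0.036  0.017]
scene tin_center 0.7 ztop 0.0536 n 292 rect 585.0 275.2 [57.9 60.2] 32.5 med [0.585 0.274 0.052]
scene bottle_center 0.85 ztop 0.1027 n 87 rect 604.1 199.4 [27.4 29.2] 16.5 med [0.606 0.199 0.103]
scene bottle_center 0.52 ztop 0.018 n 196 rect 517.6 -36.7 [95.7 57.8] 86.2 med [ 0.524 -0.04   0.017]
scene jar_b_center 0.94 ztop 0.0485 n 209 rect 595.9 -294.7 [39.8 42.9] 62.3 med [ 0.598 -0.295  0.047]
scene carrier 0.56 ztop 0.0121 n 3130 rect 533.6 -338.1 [212.3 326.6] 81.3 med [ 0.556 -0.341  0.008]
scene ptray_center 0.75 ztop 0.0184 n 203 rect 517.9 -36.2 [96.6 57.7] 85.8 med [ 0.522 -0.036  0.017]
scene ptray_center 0.34 ztop 0.0126 n 2537 rect 532.5 -337.8 [212. 328.] 81.6 med [ 0.552 -0.34   0.009]
scene vial_center 0.66 ztop 0.0434 n 17 rect 447.2 9.5 [11.1 11.2] 65.5 med [0.45  0.009 0.045]
scene forceps_center 0.56 ztop 0.0108 n 110 rect 600.4 -37.8 [128.1  14.8] 75.4 med [ 0.592 -0.065  0.008]
scene forceps_center 0.56 ztop 0.0132 n 2017 rect 532.9 -337.9 [212.4 327.9] 81.3 med [ 0.555 -0.345  0.011]
side tin_center 0.91 ztop 0.0535 n 377 rect 584.5 274.2 [58.9 61.3] 87.2 med [0.584 0.274 0.051]
side bottle_center 0.7 ztop 0.0338 n 324 rect 469.3 -371.2 [61.2 61.3] 85.4 med [ 0.468 -0.372  0.031]
side bottle_center 0.54 ztop 0.1028 n 88 rect 604.7 201.3 [24.9 26.6] 53.2 med [0.605 0.201 0.102]
side jar_b_center 0.49 ztop 0.0471 n 154 rect 598.0 -294.0 [34.9 38.9] 10.8 med [ 0.598 -0.294  0.045]
side carrier 0.86 ztop 0.0119 n 1903 rect 533.7 -336.9 [214.2 322.5] 81.7 med [ 0.532 -0.334  0.009]
side ptray_center 0.5 ztop 0.0168 n 33 rect 518.0 -77.3 [53.1 19.2] 12.8 med [ 0.532 -0.08   0.016]
side ptray_center 0.16 ztop 0.0197 n 825 rect 785.2 -196.9 [102.4  73.3] 89.9 med [ 0.786 -0.198  0.017]
side vial_center none
side forceps_center none
```

View pics/bev_scene.png

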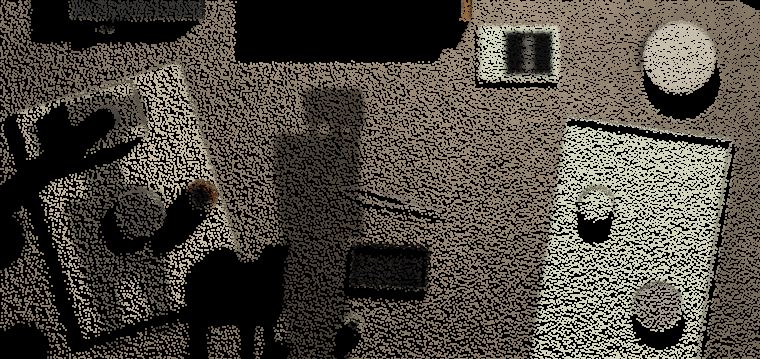

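View pics/bev_side.png

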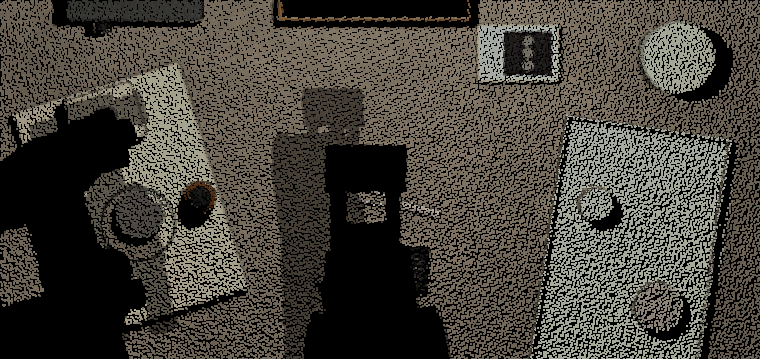

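Run:
```python
from h import *
from scipy.optimize import least_squares
# base top fit: white points at z .015-.028
A=[]
for c in ['scene','side']:
    W=np.load(f'W_{c}.npy'); im=cv2.imread(f'pics/a_{c}.png')[:,:,::-1]
    ok=(np.abs(W[...,2]-.022)<.006)&(W[...,0]>.4)&(W[...,0]<.85)&(W[...,1]>.08)&(W[...,1]<.45)&(im.min(2)>120)
    P=W[ok][:,:2]; A.append(P)
    m=np.zeros((900,900),np.uint8)
    r=cv2.minAreaRect((P*1000).astype(np.float32)); print(c,len(P),r, np.median(W[ok][:,2]))
    # edges of -y side: for bins in x take min y
    for nm,i,j,lo,hi,f in [('-y side',0,1,.5,.72,'min')]:
        pts=[]
        for x in np.arange(lo,hi,.006):
            s=P[np.abs(P[:,i]-x)<.003]
            if len(s): pts.append((x,s[:,j].min()))
        pts=np.array(pts); k=np.polyfit(pts[:,0],pts[:,1],1); res=pts[:,1]-np.polyval(k,pts[:,0]); g=np.abs(res)<.004
        k=np.polyfit(pts[g,0],pts[g,1],1); print(nm,k,np.degrees(np.arctan(k[0])),len(pts),g.sum())
    # front edge: for bins in y min x
    pts=[]
    for y in np.arange(.15,.34,.006):
        s=P[np.abs(P[:,1]-y)<.003]
        if len(s): pts.append((y,s[:,0].min(),s[:,0].max()))
    pts=np.array(pts)
    for q in (1,2):
        k=np.polyfit(pts[:,0],pts[:,q],1)
        for _ in range(5):
            g=np.abs(pts[:,q]-np.polyval(k,pts[:,0]))<.006; k=np.polyfit(pts[g,0],pts[g,q],1)
        print('front/back',k,-np.degrees(np.arctan(k[0])),g.sum(),len(pts))
```

```text
scene 2621 ((600.1563110351562, 286.63275146484375), (296.9058532714844, 222.97169494628906), 17.346940994262695) 0.023279892896021257
-y side [0.04982891 0.15663837] 2.8526271179066764 37 7
front/back [-0.41118445  0.60772987] 22.351702985640774 7 29
front/back [-0.29712834  0.83935434] 16.548176348644258 16 29
side 2913 ((598.64111328125, 286.8766784667969), (296.39813232421875, 215.77297973632812), 17.687213897705078) 0.02199211035208817
-y side [ 0.31453913 -0.01280609] 17.46040209744858 37 37
front/back [0.11246394 0.45441716] -6.416746703230742 4 29
front/back [1.03619551 0.45917274] -46.01838538596283 3 29
```

```bash
cat >> h.py <<'E'
from scipy.spatial.transform import Rotation as Rn
def pose(pos,phi,t):
    p,t=np.radians(phi),np.radians(t)
    y=np.array([np.sin(t)*np.cos(p),np.sin(t)*np.sin(p),-np.cos(t)])
    z=np.array([np.sin(p),-np.cos(p),0]); x=np.cross(y,z)
    return np.array(pos,float),Rn.from_matrix(np.stack([x,y,z],1))
def cur():
    o=env.get_obs(); return np.array(o['tool_pos']),Rn.from_euler('xyz',o['tool_rot'],degrees=True)
def rel(targets):
    p0,R0=cur()
    for pos,R in targets:
        d=R0.inv().apply(pos-p0)*1000; r=(R0.inv()*R).as_rotvec(degrees=True)
        print(np.round(d,1).tolist(),np.round(r,2).tolist(),'rows',int(np.ceil(max(np.linalg.norm(d)/41.7,np.linalg.norm(r)/7.16))))
def st():
    o=env.get_obs(); p,R=cur(); y=R.as_matrix()[:,1]; z=R.as_matrix()[:,2]
    print('t',round(o['time_s'],2),'pos',np.round(p,4),'point az',round(np.degrees(np.arctan2(y[1],y[0])),1),'jaw az',round(np.degrees(np.arctan2(z[1],z[0])),1),'jawz',round(z[2],3),'tilt',round(np.degrees(np.arccos(-y[2])),1),'q',np.round(o['qpos'],0),'F',np.round(o['force'],1),'w',round(o['grip_width'],4))
E
python3 - <<'E'
from h import *
print([a for a in dir(env) if not a.startswith('_')])
phi=107.4; P=np.array([.6045,.2003,.060])
T=[pose([.63,.03,.234],phi,30)]
b=pose(P,phi,30); ax=b[1].as_matrix()[:,1]
T+= [(P-.11*ax,b[1]), b]
rel(T)
for p,_ in T: print(p)
E
```

```text
['PlanningError', 'get_obs', 'nose_length']
[-30.0, -0.4, -20.0] [-4.56, -17.0, 29.77] rows 5
[-147.8, 78.3, -29.1] [-4.56, -17.0, 29.77] rows 5
[-200.3, 173.6, -45.5] [-4.56, -17.0, 29.77] rows 7
[0.63  0.03  0.234]
[0.62094724 0.14781678 0.15526279]
[0.6045 0.2003 0.06  ]
```

Emit:
{"fn": "move_arm", "kwargs": {
  "moves": [
    [-30, 0, -20, -4.56, -17, 29.77],
    [-30, 0, -20, -4.56, -17, 29.77],
    [-30, 0, -20, -4.56, -17, 29.77],
    [-30, 0, -20, -4.56, -17, 29.77],
    [-30, 0, -20, -4.56, -17, 29.77],
    [-148, 78, -29, -4.56, -17, 29.77],
    [-148, 78, -29, -4.56, -17, 29.77],
    [-148, 78, -29, -4.56, -17, 29.77],
    [-148, 78, -29, -4.56, -17, 29.77],
    [-148, 78, -29, -4.56, -17, 29.77],
    [-148, 78, -29, -4.56, -17, 29.77]
  ],
  "claw": 87
}}

```text
time_s: 3.07
tool_pos: [0.6203, 0.149, 0.155]
tool_rot: [-90.1, 30.0, -72.5]
force: [-0.1, -0.6, -0.2]
grip_width: 0.0868
```

Run:
```python
from h import *
st()
im,d=read_camera('wrist'); save('b_wrist',im); ci=camera_info('wrist'); W=cloud(im,d,ci); np.save('W_b',W)
for t in ['bottle_center','tin_center']:
    for q in models.cut_out(t,'wrist')[:2]:
        P=W[q['mask']&(d>0)]; zt=np.nanpercentile(P[:,2],92); T=P[P[:,2]>zt-.006]
        print(t,round(q['score'],2),round(zt,4),len(T),cv2.minEnclosingCircle((T[:,:2]*1000).astype(np.float32)),np.median(T,0).round(4))
phi=107.4; P=np.array([.6045,.2003,.060]); rel([pose(P,phi,30)])
```

```text
t 3.07 pos [0.6203 0.149  0.155 ] point az 107.6 jaw az 17.5 jawz -0.001 tilt 30.0 q [  8.  26. -11.  87. -25.  76.  23.] F [-0.1 -0.6 -0.2] w 0.0868
bottle_center 0.79 0.1035 911 ((605.3619384765625, 196.66123962402344), 14.428800582885742) [0.6055 0.196  0.1029]
tin_center 0.67 0.052 2405 ((584.9759521484375, 271.8819885253906), 31.006948471069336) [0.5854 0.2702 0.0511]
[-1.7, 112.2, -1.0] [-0.16, -0.09, 0.11] rows 3
```

View pics/b_wrist.png

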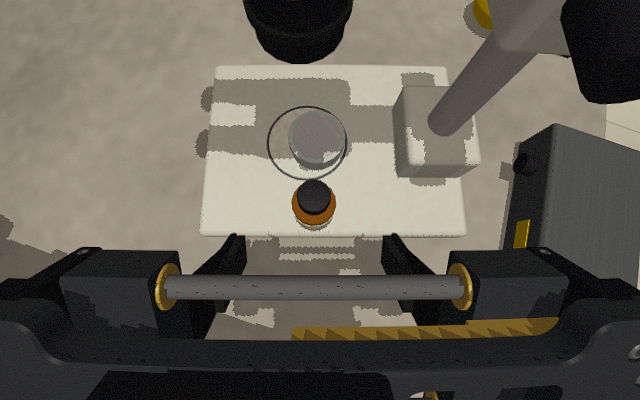

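```bash
cat >> h.py <<'E'
def onplane(uv,ci,z):
    K=np.array([[ci['fx'],0,ci['cx']],[0,ci['fy'],ci['cy']],[0,0,1.]])
    p=cv2.undistortPoints(np.atleast_2d(uv).astype(float).reshape(-1,1,2),K,np.array(ci['distortion'],float)).reshape(-1,2)
    R=np.array(ci['R']);t=np.array(ci['t']);C=-R.T@t
    D=np.c_[p,np.ones(len(p))]@R
    return C+D*((z-C[2])/D[:,2])[:,None]
E
python3 - <<'E'
from h import *
from scipy.optimize import least_squares
im=cv2.imread('pics/b_wrist.png'); ci=camera_info('wrist')
c=onplane([[217,67],[446,67],[465,236],[201,234]],ci,.022); print(c.round(4))
print('yaw front',np.degrees(np.arctan2(*(c[2]-c[3])[1::-1])),np.degrees(np.arctan2(*(c[1]-c[0])[1::-1])), np.linalg.norm(c[1]-c[0]),np.linalg.norm(c[2]-c[3]),np.linalg.norm(c[3]-c[0]),np.linalg.norm(c[2]-c[1]))
g=cv2.cvtColor(im,cv2.COLOR_BGR2GRAY).astype(int)
# radial search for ring: darkest pixel along rays
best=None
ctr=np.array([307.,143])
pts=[]
for a in np.arange(0,360,3):
    v=[np.cos(np.radians(a)),np.sin(np.radians(a))]
    rr=np.arange(30,46,.5); s=[g[int(round(ctr[1]+r*v[1])),int(round(ctr[0]+r*v[0]))] for r in rr]
    i=int(np.argmin(s)); 
    if s[i]<85: pts.append(ctr+rr[i]*np.array(v))
pts=np.array(pts); P=onplane(pts,ci,.022)[:,:2]
f=lambda q: np.hypot(P[:,0]-q[0],P[:,1]-q[1])-q[2]
r=least_squares(f,[.57,.28,.046],loss='soft_l1',f_scale=.001); print(len(P),r.x,np.median(abs(f(r.x))))
big=cv2.resize(im[50:250,180:480],None,fx=2.6,fy=2.6,interpolation=cv2.INTER_CUBIC)
for u in pts: cv2.circle(big,tuple(((u-[180,50])*2.6).astype(int)),1,(0,0,255),-1)
cv2.imwrite('pics/b_ring.png',big)
rel([pose([.605,.1985,.060],107.4,30)])
E
```

```text
[[0.4336 0.3381 0.022 ]
 [0.7135 0.4264 0.022 ]
 [0.7749 0.2191 0.022 ]
 [0.4957 0.1353 0.022 ]]
yaw front 16.713577067555754 17.52223646077822 0.2934955855058345 0.2915025101903324 0.2120770662937512 0.2162179713293486
108 [0.57398526 0.27328072 0.04599172] 0.0005149971490731459
[-0.1, 111.2, -1.1] [-0.16, -0.09, 0.11] rows 3
```

View pics/b_ring.png

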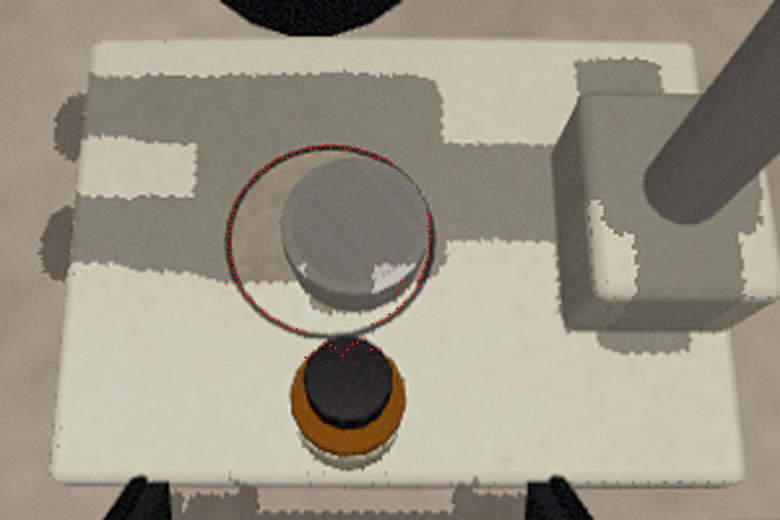

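Emit:
{"fn": "move_arm", "kwargs": {
  "moves": [
    [0, 30, 0, 0, 0, 0],
    [0, 60, -1, 0, 0, 0],
    [0, 85, -1, 0, 0, 0],
    [0, 100, -1, 0, 0, 0],
    [0, 111, -1, 0, 0, 0],
    [0, 111, -1, 0, 0, 0],
    [0, 111, -1, 0, 0, 0]
  ],
  "claw": 87
}}

```text
time_s: 3.8
tool_pos: [0.6044, 0.1996, 0.06]
tool_rot: [-90.0, 30.0, -72.7]
force: [0.3, -0.2, 0.3]
grip_width: 0.0867
```

Emit:
{"fn": "move_arm", "kwargs": {
  "moves": [
    [0, 0, 0, 0, 0, 0],
    [0, 0, 0, 0, 0, 0],
    [0, 0, 0, 0, 0, 0],
    [0, 0, 0, 0, 0, 0],
    [0, 0, 0, 0, 0, 0],
    [0, 0, 0, 0, 0, 0],
    [0, 0, 0, 0, 0, 0]
  ],
  "claw": 20,
  "newtons": 25
}}

```text
time_s: 4.38
tool_pos: [0.6035, 0.2006, 0.0595]
tool_rot: [-90.0, 30.0, -72.6]
force: [-0.0, 0.5, 0.3]
grip_width: 0.0487
```

Run:
```python
from h import *
st()
p,R=cur()
up=p+[0,0,.03]; bk=up+[.045,-.13,.06]
# bottle spot in carrier
rel([(up,R),(bk,R)])
im,d=read_camera('wrist'); save('c_wrist',im)
```

```text
t 4.38 pos [0.6035 0.2006 0.0595] point az 107.4 jaw az 17.4 jawz 0.0 tilt 30.0 q [  5.  30. -13.  94. -26.  65.  24.] F [-0.   0.5  0.3] w 0.0487
[-15.0, -26.0, 0.0] [0.0, 0.0, 0.0] rows 1
[74.1, -146.7, 4.1] [0.0, 0.0, 0.0] rows 4
```

View pics/c_wrist.png

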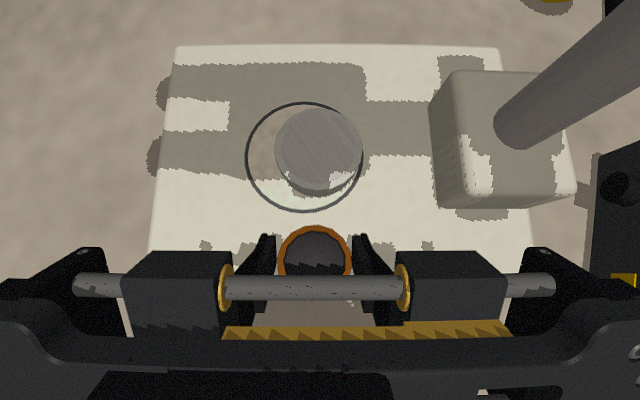

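Emit:
{"fn": "move_arm", "kwargs": {
  "moves": [
    [0, 0, 0, 0, 0, 0],
    [0, 0, 0, 0, 0, 0],
    [0, 0, 0, 0, 0, 0],
    [0, 0, 0, 0, 0, 0]
  ],
  "claw": 20,
  "newtons": 25
}}

```text
time_s: 4.77
tool_pos: [0.6035, 0.2007, 0.0595]
tool_rot: [-90.0, 30.0, -72.6]
force: [0.5, 0.7, 1.1]
grip_width: 0.0417
```

Emit:
{"fn": "move_arm", "kwargs": {
  "moves": [
    [-2.5, -4.3, 0, 0, 0, 0],
    [-7, -13, 0, 0, 0, 0],
    [-15, -26, 0, 0, 0, 0],
    [-15, -26, 0, 0, 0, 0]
  ]
}}

```text
time_s: 5.1
tool_pos: [0.6056, 0.2013, 0.0937]
tool_rot: [-89.6, 30.0, -72.4]
force: [0.7, 0.6, -0.4]
grip_width: 0.0412
```

Run:
```python
from h import *
st()
p,R=cur()
rel([(np.array([.64,.06,.16]),R),(np.array([.60,-.12,.20]),R)])
B=np.array([.462,-.276,.0]);
for phi in (107.4,90,60,30): print(phi); rel([pose(B+[0,0,.12],phi,30)])
```

```text
t 5.1 pos [0.6056 0.2013 0.0937] point az 106.8 jaw az 17.4 jawz 0.006 tilt 30.0 q [  5.  28. -13.  93. -26.  68.  22.] F [ 0.7  0.6 -0.4] w 0.0412
[92.6, -130.0, -9.0] [0.0, 0.0, 0.0] rows 4
[210.8, -245.0, -100.8] [0.0, 0.0, 0.0] rows 9
107.4
[343.5, -230.3, -279.5] [-0.28, 0.15, 0.02] rows 12
90
[343.5, -230.3, -279.5] [8.41, 15.22, -0.02] rows 12
60
[343.5, -230.3, -279.5] [23.42, 41.2, -0.11] rows 12
30
[343.5, -230.3, -279.5] [38.45, 67.16, -0.2] rows 12
```

Emit:
{"fn": "move_arm", "kwargs": {
  "moves": [
    [5, -8, 0, 0, 0, 0],
    [18, -26, -2, 0, 0, 0],
    [36, -52, -4, 0, 0, 0],
    [55, -78, -6, 0, 0, 0],
    [74, -104, -8, 0, 0, 0],
    [92, -128, -12, 0, 0, 0],
    [111, -150, -22, 0, 0, 0],
    [131, -172, -38, 0, 0, 0],
    [152, -192, -55, 0, 0, 0],
    [172, -212, -72, 0, 0, 0],
    [192, -228, -90, 0, 0, 0],
    [211, -240, -108, 0, 0, 0],
    [230, -245, -130, 0, 0, 0],
    [250, -245, -155, 0, 0, 0],
    [270, -244, -182, 0, 0, 0],
    [290, -242, -208, 0, 0, 0],
    [310, -240, -235, 0, 0, 0],
    [328, -236, -258, 0, 0, 0],
    [339, -232, -273, 0, 0, 0],
    [343, -230, -279, 0, 0, 0]
  ]
}}

```text
time_s: 6.77
tool_pos: [0.457, -0.2797, 0.1157]
tool_rot: [-90.3, 30.0, -73.1]
force: [-1.5, -0.5, -1.7]
grip_width: 0.0413
```

Run:
```python
from h import *
st()
im,d=read_camera('side'); save('d_side',im)
im,d=read_camera('scene'); save('d_scene',im)
W=cloud(im,d,camera_info('scene'))
for q in models.cut_out('bottle_center','scene')[:2]:
    P=W[q['mask']&(d>0)]; print(q['score'],np.percentile(P[:,2],[2,50,98]).round(3),np.median(P,0).round(3))
B=np.array([.462,-.276,.0]);
rel([pose(B+[0,0,.06],107.4,30),pose(B+[0,0,.0425],107.4,30)])
```

```text
t 6.77 pos [ 0.457  -0.2797  0.1157] point az 107.4 jaw az 17.1 jawz -0.004 tilt 30.0 q [ 38.  29.   1.  89. -16.  89.  61.] F [-1.5 -0.5 -1.7] w 0.0413
[29.3, 49.4, 0.9] [-0.05, -0.0, -0.04] rows 2
[38.1, 64.5, 0.9] [-0.05, -0.0, -0.04] rows 2
```

View pics/d_side.png

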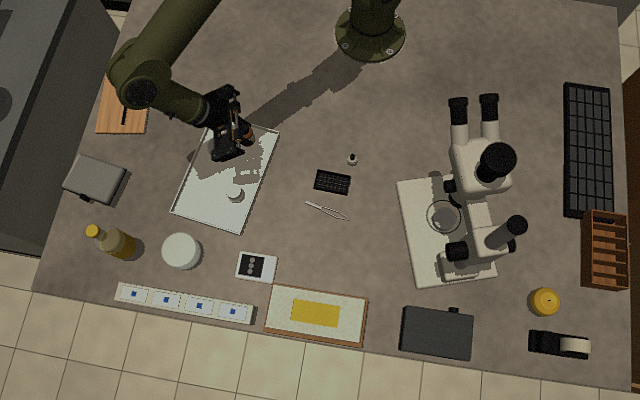

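View pics/d_scene.png

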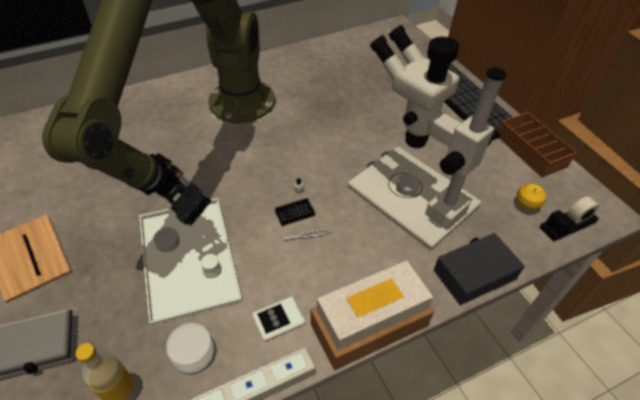

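Emit:
{"fn": "move_arm", "kwargs": {
  "moves": [
    [5, 8, 0, 0, 0, 0],
    [12, 20, 1, 0, 0, 0],
    [20, 33, 1, 0, 0, 0],
    [27, 45, 1, 0, 0, 0],
    [33, 55, 1, 0, 0, 0],
    [36, 61, 1, 0, 0, 0],
    [38, 64.5, 1, 0, 0, 0],
    [38, 64.5, 1, 0, 0, 0],
    [38, 64.5, 1, 0, 0, 0]
  ]
}}

```text
time_s: 7.67
tool_pos: [0.4618, -0.2765, 0.0422]
tool_rot: [-90.0, 30.0, -72.6]
force: [-1.1, -0.4, -0.7]
grip_width: 0.0415
```

Run:
```python
from h import *
st()
```

```text
t 7.67 pos [ 0.4618 -0.2765  0.0422] point az 107.4 jaw az 17.4 jawz 0.0 tilt 30.0 q [ 38.  33.   1.  91. -17.  82.  63.] F [-1.1 -0.4 -0.7] w 0.0415
```

Another 1 mm down, then open.

Emit:
{"fn": "move_arm", "kwargs": {
  "moves": [
    [0.5, 0.9, 0, 0, 0, 0],
    [0.6, 1.0, 0, 0, 0, 0],
    [0.6, 1.0, 0, 0, 0, 0]
  ]
}}

```text
time_s: 7.92
tool_pos: [0.462, -0.2766, 0.0414]
tool_rot: [-90.0, 29.9, -72.6]
force: [0.4, -0.2, 0.2]
grip_width: 0.041
```

Emit:
{"fn": "move_arm", "kwargs": {
  "moves": [
    [0, 0, 0, 0, 0, 0],
    [0, 0, 0, 0, 0, 0],
    [0, 0, 0, 0, 0, 0],
    [0, 0, 0, 0, 0, 0]
  ],
  "claw": 64
}}

```text
time_s: 8.25
tool_pos: [0.4616, -0.2763, 0.0412]
tool_rot: [-90.0, 30.0, -72.6]
force: [-0.7, 0.4, 0.1]
grip_width: 0.0589
```

Emit:
{"fn": "move_arm", "kwargs": {
  "moves": [
    [0, -20, 0, 0, 0, 0],
    [0, -55, 0, 0, 0, 0],
    [0, -95, 0, 0, 0, 0],
    [0, -130, 0, 0, 0, 0]
  ]
}}

```text
time_s: 8.58
tool_pos: [0.4812, -0.3391, 0.1555]
tool_rot: [-90.0, 30.0, -72.6]
force: [1.4, -1.1, 0.2]
grip_width: 0.0638
```

Run:
```python
from h import *
st()
im,d=read_camera('side'); save('e_side',im); ci=camera_info('side'); W=cloud(im,d,ci)
def top(t,W,d,c,k=2):
    for q in models.cut_out(t,c)[:k]:
        P=W[q['mask']&(d>0)]; zt=np.nanpercentile(P[:,2],90); T=P[P[:,2]>zt-.006]
        print(c,t,round(q['score'],2),'z',round(zt,4),len(T),[np.round(v,1) for v in cv2.minAreaRect((T[:,:2]*1000).astype(np.float32))])
for t in ['bottle_center','tin_center','ptray_center','vial_center','forceps_center','jar_b_center']: top(t,W,d,'side')
im,d=read_camera('wrist'); save('e_wrist',im)
im,d=read_camera('scene'); save('e_scene',im); W=cloud(im,d,camera_info('scene'))
for t in ['bottle_center','ptray_center','vial_center','tin_center']: top(t,W,d,'scene')
```

```text
t 8.58 pos [ 0.4812 -0.3391  0.1555] point az 107.4 jaw az 17.4 jawz -0.0 tilt 30.0 q [ 40.  33.   2.  77. -16.  96.  62.] F [ 1.4 -1.1  0.2] w 0.0638
side bottle_center 0.77 z 0.0841 86 [array([ 462.6, -275.6]), array([27.8, 27.9]), np.float64(43.4)]
side tin_center 0.94 z 0.0536 365 [array([583.3, 275.1]), array([59. , 59.7]), np.float64(11.4)]
side ptray_center 0.55 z 0.0169 164 [array([517.9, -35.4]), array([96. , 56.8]), np.float64(87.5)]
side vial_center 0.26 z 0.084 84 [array([ 462.6, -275.6]), array([27.8, 27.9]), np.float64(43.4)]
side forceps_center 0.44 z 0.0104 59 [array([592.1, -70.4]), array([48.8, 13.7]), np.float64(81.4)]
side jar_b_center 0.63 z 0.0477 145 [array([ 597.2, -293.4]), array([36.7, 36.7]), np.float64(80.0)]
side jar_b_center 0.47 z 0.0103 112 [array([597.5, -35.4]), array([127.3,  19. ]), np.float64(72.9)]
scene bottle_center 0.81 z 0.0844 93 [array([ 462.3, -275.6]), array([25.4, 30.4]), np.float64(72.5)]
scene ptray_center 0.85 z 0.0185 193 [array([518.3, -36.5]), array([96.8, 58.3]), np.float64(87.4)]
scene ptray_center 0.63 z 0.4198 1779 [array([582.1, 262.3]), array([297.6, 101.6]), np.float64(11.1)]
scene vial_center 0.48 z 0.0482 201 [array([ 597.4, -294.1]), array([37.7, 42. ]), np.float64(72.6)]
scene vial_center 0.22 z 0.0845 91 [array([ 462.3, -275.6]), array([25.4, 30.4]), np.float64(72.5)]
scene tin_center 0.81 z 0.0539 298 [array([583.1, 276.5]), array([58.4, 61.8]), np.float64(44.3)]
```

View pics/e_side.png

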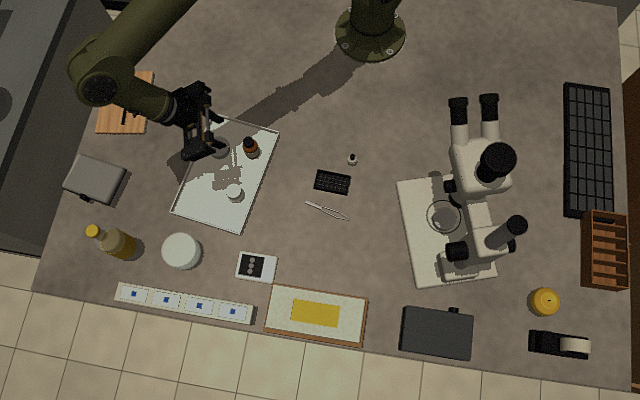

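View pics/e_wrist.png

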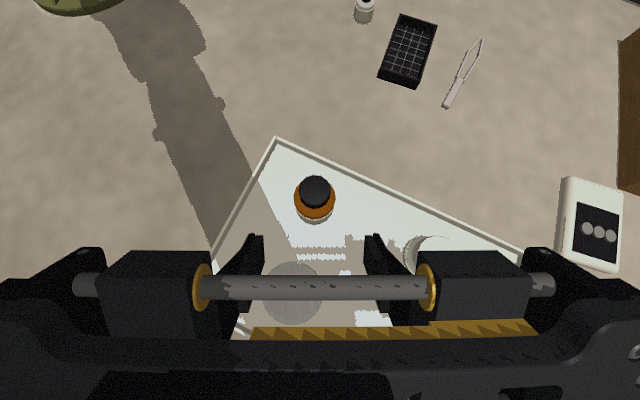

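Run:
```python
from h import *
for c,(u0,v0) in {'side':(400,170),'scene':(345,150)}.items():
    im=cv2.imread(f'pics/e_{c}.png')
    b=cv2.resize(im[v0:v0+75,u0:u0+100],None,fx=8,fy=8,interpolation=cv2.INTER_CUBIC); cv2.imwrite(f'pics/e_zoom_{c}.png',b)
```

```text
(no output)
```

View pics/e_zoom_side.png

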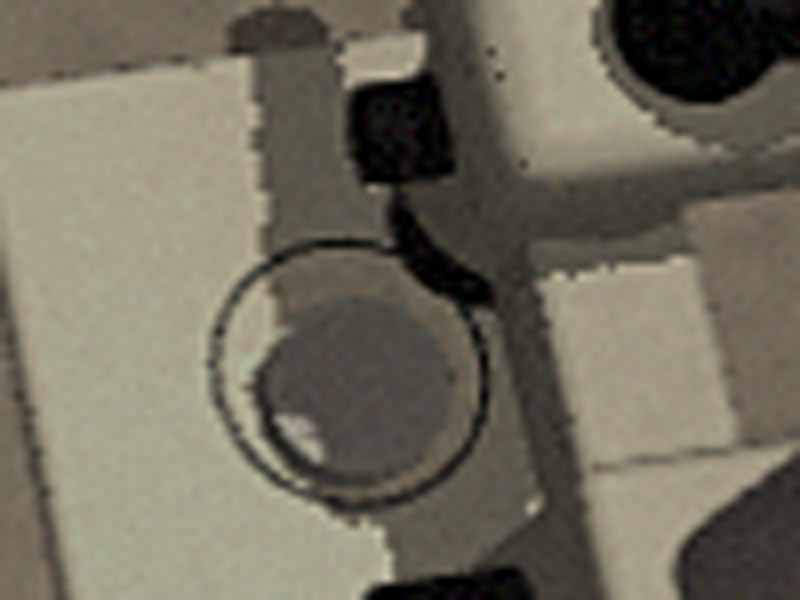

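View pics/e_zoom_scene.png

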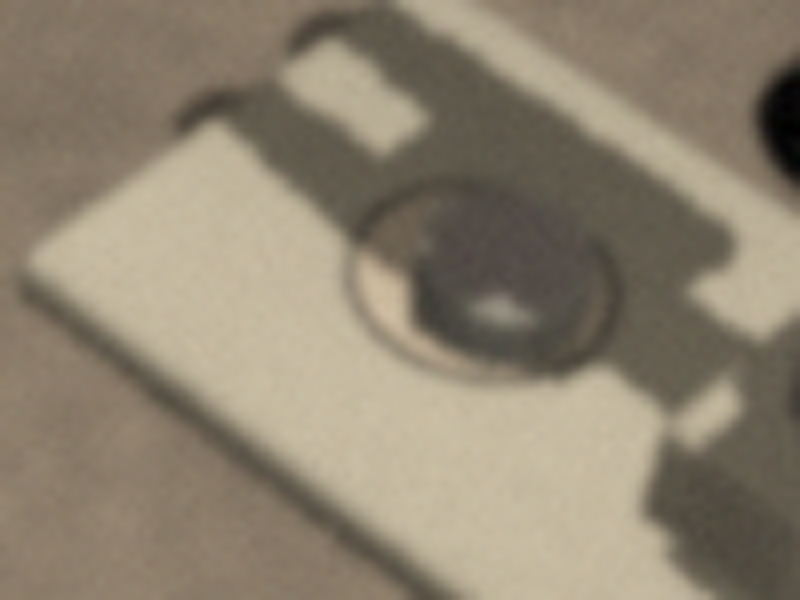

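Run:
```python
from h import *
from scipy.optimize import least_squares
S={'side':((400,170),[(213,365),(250,285),(340,243),(233,440),(290,487),(360,505),(420,492),(462,458),(487,385),(478,325)]),
'scene':((345,150),[(350,265),(380,213),(450,180),(360,305),(395,343),(440,368),(490,380),(565,370),(600,345),(618,300),(612,260)])}
for c,(o,p) in S.items():
    ci=camera_info(c); uv=(np.array(p)+.5)/8-.5+np.array(o)
    P=onplane(uv,ci,.022)[:,:2]
    f=lambda q: np.hypot(P[:,0]-q[0],P[:,1]-q[1])-.0465
    r=least_squares(f,[.57,.28]); print(c,r.x,(f(r.x)*1000).round(1))
    T=models.cut_out('tin_center',c)
    rel([])
T=np.array([.584,.2755])
p=pose([*T,.042],107.4,55); ax=p[1].as_matrix()[:,1]
rel([pose([.55,-.2,.22],107.4,40),pose([.64,.02,.20],107.4,55),(p[0]-.14*ax,p[1]),p]); print((p[0]-.14*ax))
```

```text
side [0.5707246  0.27877436] [ 0.4 -1.6 -0.4  1.3 -0.4 -0.7 -0.5 -0.4 -0.4  1.2]
scene [0.56970848 0.28019396] [ 0.5 -0.9  1.4  0.3 -0.4 -0.2  0.4  0.8  0.3 -0.6 -0. ]
[-129.6, -1.9, 107.2] [0.02, -0.0, 9.98] rows 5
[-278.0, 106.9, 258.9] [0.02, -0.0, 24.98] rows 10
[-365.5, 247.2, 281.9] [0.02, -0.0, 24.98] rows 13
[-424.6, 374.1, 282.0] [0.02, -0.0, 24.98] rows 16
[0.61829438 0.16606649 0.1223007 ]
```

Emit:
{"fn": "move_arm", "kwargs": {
  "moves": [
    [-40, 0, 35, 0, 0, 3],
    [-80, -2, 70, 0, 0, 6],
    [-129, -2, 107, 0, 0, 10],
    [-160, 18, 137, 0, 0, 13],
    [-185, 38, 165, 0, 0, 16],
    [-212, 60, 195, 0, 0, 19],
    [-240, 82, 225, 0, 0, 22],
    [-278, 107, 259, 0, 0, 25],
    [-295, 135, 264, 0, 0, 25],
    [-312, 163, 268, 0, 0, 25],
    [-330, 191, 273, 0, 0, 25],
    [-348, 219, 278, 0, 0, 25],
    [-365, 247, 282, 0, 0, 25],
    [-365, 247, 282, 0, 0, 25],
    [-365, 247, 282, 0, 0, 25],
    [-365, 247, 282, 0, 0, 25],
    [-365, 247, 282, 0, 0, 25]
  ],
  "claw": 87
}}

```text
time_s: 10.75
tool_pos: [0.6194, 0.164, 0.1224]
tool_rot: [-90.0, 54.9, -72.6]
force: [-0.3, -0.4, 0.0]
grip_width: 0.0872
```

Run:
```python
from h import *
st()
im,d=read_camera('wrist'); save('f_wrist',im)
im,d=read_camera('scene'); save('f_scene',im)
T=np.array([.584,.2755]); rel([pose([*T,.042],107.4,55)])
```

```text
t 10.75 pos [0.6194 0.164  0.1224] point az 107.3 jaw az 17.3 jawz 0.0 tilt 54.9 q [ 16.  39. -13.  85. -42.  84.  37.] F [-0.3 -0.4  0. ] w 0.0872
[-2.0, 143.0, -1.1] [-0.17, -0.05, 0.12] rows 4
```

View pics/f_wrist.png

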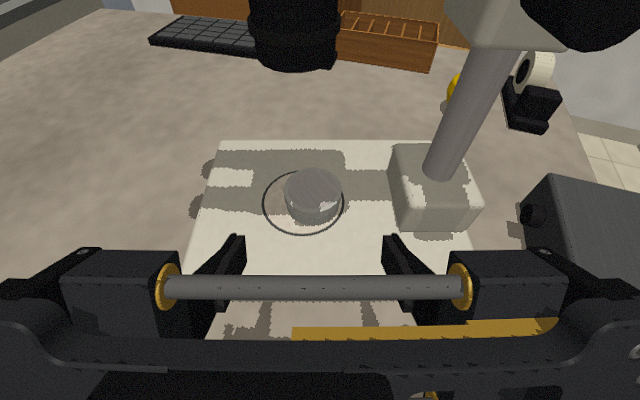

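View pics/f_scene.png

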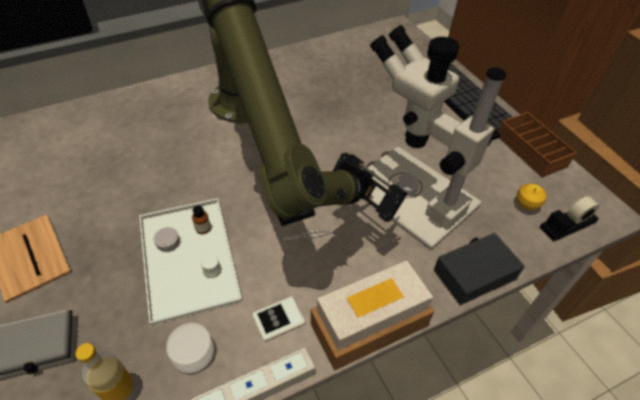

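Run:
```python
from h import *
S=np.array([.5705,.2795]); a=np.radians(17.4); U=np.array([[np.cos(a),np.sin(a)],[-np.sin(a),np.cos(a)]])
A=[]
for W in [np.load('W_b.npy'),np.load('W_scene.npy'),np.load('W_side.npy')]:
    P=W.reshape(-1,3); P=P[~np.isnan(P[:,0])]
    L=np.c_[(P[:,:2]-S)@U.T,P[:,2]]
    m=(L[:,0]>.06)&(L[:,0]<.19)&(abs(L[:,1])<.08)&(L[:,2]>.03)&(L[:,2]<.16); L=L[m]
    for z in np.arange(.03,.16,.02):
        s=L[(L[:,2]>=z)&(L[:,2]<z+.02)]
        if len(s)>5: print(round(z,2),len(s),np.percentile(s[:,0],[1,99]).round(3),np.percentile(s[:,1],[1,99]).round(3))
    print()
```

```text
0.03 759 [0.1  0.17] [-0.052  0.032]
0.05 1124 [0.1  0.17] [-0.052  0.032]
0.07 4145 [0.102 0.173] [-0.05   0.035]
0.09 505 [0.122 0.148] [-0.023 -0.   ]
0.11 601 [0.122 0.148] [-0.023 -0.   ]
0.13 790 [0.122 0.148] [-0.023 -0.   ]
0.15 478 [0.122 0.147] [-0.023 -0.001]

0.03 186 [0.104 0.176] [-0.049  0.031]
0.05 234 [0.103 0.176] [-0.049  0.038]
0.07 572 [0.102 0.174] [-0.047  0.038]
0.09 72 [0.126 0.154] [-0.02 -0.  ]
0.11 70 [0.124 0.153] [-0.02   0.002]
0.13 78 [0.124 0.154] [-0.02   0.003]
0.15 39 [0.124 0.153] [-0.02  -0.003]

0.03 81 [0.082 0.175] [-0.047  0.034]
0.05 195 [0.104 0.175] [-0.048  0.042]
0.07 417 [0.106 0.173] [-0.046  0.039]
0.09 23 [0.137 0.152] [-0.018  0.002]
0.11 20 [0.139 0.152] [-0.018 -0.002]
0.13 11 [0.141 0.151] [-0.017 -0.012]
```

Run:
```python
from h import *
p=pose([.584,.2755,.042],95,55); ax=p[1].as_matrix()[:,1]
rel([(p[0]-.14*ax,p[1]),(p[0]-.07*ax,p[1]),p]); print(p[0]-.14*ax)
```

```text
[-3.2, 5.1, -25.3] [9.98, 7.07, 0.11] rows 2
[-2.6, 74.0, -13.2] [9.98, 7.07, 0.11] rows 2
[-2.0, 143.0, -1.1] [9.98, 7.07, 0.11] rows 4
[0.59399513 0.16125511 0.1223007 ]
```

Emit:
{"fn": "move_arm", "kwargs": {
  "moves": [
    [-3, 5, -25, 9.98, 7.07, 0.11],
    [-3, 5, -25, 9.98, 7.07, 0.11],
    [-3, 5, -25, 9.98, 7.07, 0.11],
    [-3, 30, -21, 9.98, 7.07, 0.11],
    [-3, 55, -17, 9.98, 7.07, 0.11],
    [-2.6, 80, -12, 9.98, 7.07, 0.11],
    [-2, 105, -8, 9.98, 7.07, 0.11],
    [-2, 122, -5, 9.98, 7.07, 0.11],
    [-2, 134, -3, 9.98, 7.07, 0.11],
    [-2, 141, -1, 9.98, 7.07, 0.11],
    [-2, 141, -1, 9.98, 7.07, 0.11],
    [-2, 141, -1, 9.98, 7.07, 0.11]
  ]
}}

```text
time_s: 11.85
tool_pos: [0.5841, 0.2756, 0.0436]
tool_rot: [-90.0, 55.1, -84.9]
force: [0.6, -0.8, -0.2]
grip_width: 0.0869
```

Run:
```python
from h import *
st()
im,d=read_camera('wrist'); save('g_wrist',im)
```

```text
t 11.85 pos [0.5841 0.2756 0.0436] point az 95.1 jaw az 5.1 jawz 0.0 tilt 55.1 q [ 13.  36. -17. 103. -54.  61.  39.] F [ 0.6 -0.8 -0.2] w 0.0869
```

View pics/g_wrist.png

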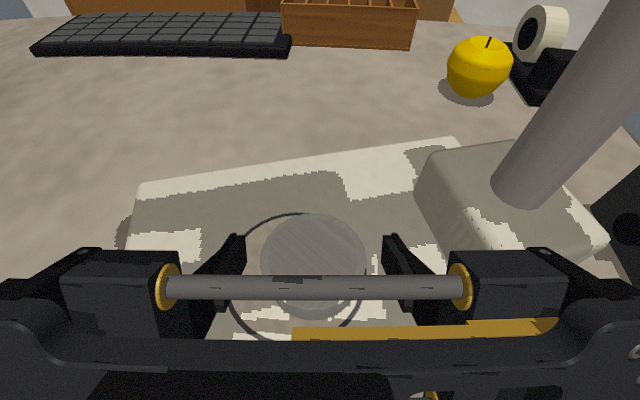

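Emit:
{"fn": "move_arm", "kwargs": {
  "moves": [
    [0, 0, 0, 0, 0, 0],
    [0, 0, 0, 0, 0, 0],
    [0, 0, 0, 0, 0, 0],
    [0, 0, 0, 0, 0, 0],
    [0, 0, 0, 0, 0, 0],
    [0, 0, 0, 0, 0, 0],
    [0, 0, 0, 0, 0, 0]
  ],
  "claw": 45,
  "newtons": 20
}}

```text
time_s: 12.48
tool_pos: [0.583, 0.2762, 0.0432]
tool_rot: [-90.1, 55.1, -84.9]
force: [-0.3, -1.7, 1.7]
grip_width: 0.0611
```

Run:
```python
from h import *
st()
p,R=cur(); rel([(p+[0,0,.025],R)])
```

```text
t 12.48 pos [0.583  0.2762 0.0432] point az 95.2 jaw az 5.2 jawz -0.001 tilt 55.1 q [ 13.  36. -17. 103. -54.  61.  39.] F [-0.3 -1.7  1.7] w 0.0611
[-20.5, -14.3, -0.0] [0.0, 0.0, 0.0] rows 1
```

Emit:
{"fn": "move_arm", "kwargs": {
  "moves": [
    [-4, -3, 0, 0, 0, 0],
    [-10, -7, 0, 0, 0, 0],
    [-16, -11, 0, 0, 0, 0],
    [-20, -14, 0, 0, 0, 0],
    [-20, -14, 0, 0, 0, 0]
  ]
}}

```text
time_s: 12.9
tool_pos: [0.5837, 0.2767, 0.0693]
tool_rot: [-89.9, 55.1, -84.7]
force: [0.2, -0.2, -0.9]
grip_width: 0.0615
```

```bash
python3 - <<'E'
from h import *
st()
im,d=read_camera('side'); save('h_side',im)
im,d=read_camera('scene'); save('h_scene',im)
p,R=cur(); 
V=[np.array([.60,.12,.09]),np.array([.62,.0,.16]),np.array([.63,-.2,.18]),np.array([.616,-.395,.10])]
rel([(v,R) for v in V])
E
python3 - <<'E'
import cv2
im=cv2.imread('pics/h_side.png'); a=cv2.resize(im[160:260,380:520],None,fx=5.7,fy=5.7); cv2.imwrite('pics/h_z.png',a)
E
```

```text
t 12.9 pos [0.5837 0.2767 0.0693] point az 95.1 jaw az 5.2 jawz 0.001 tilt 55.1 q [ 13.  34. -17. 103. -54.  63.  37.] F [ 0.2 -0.2 -0.9] w 0.0615
[71.9, -141.6, 2.7] [0.0, 0.0, 0.0] rows 4
[84.0, -281.1, 11.8] [0.0, 0.0, 0.0] rows 8
[182.1, -456.7, 3.7] [0.0, 0.0, 0.0] rows 12
[358.2, -569.0, -27.8] [0.0, 0.0, 0.0] rows 17
```

View pics/h_z.png

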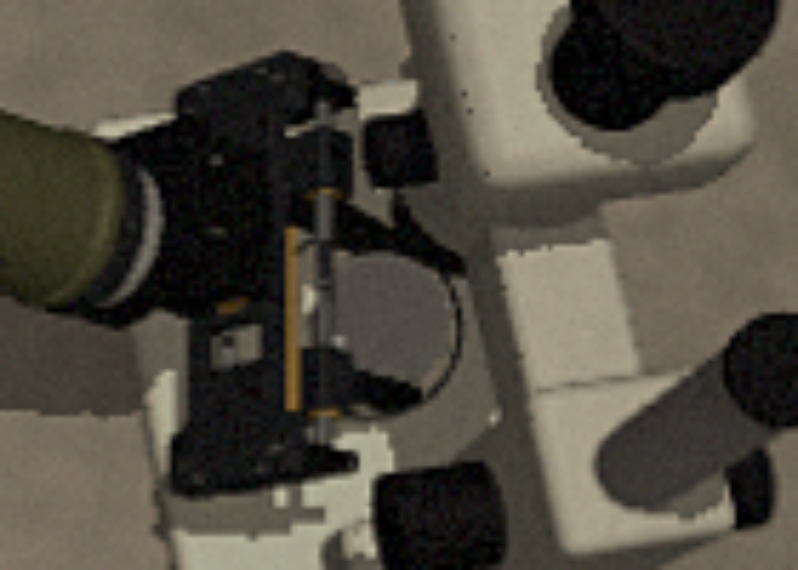

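View pics/h_scene.png

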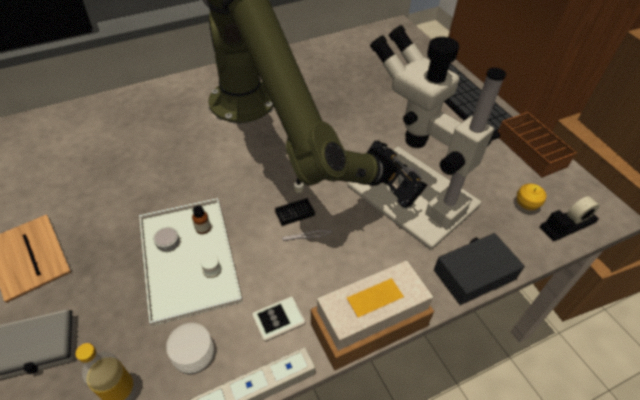

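Run:
```python
from h import *
p,R=cur(); 
rel([(np.array([.60,.12,.09]),R),pose([.62,.0,.16],90,55),pose([.63,-.2,.18],78,55),pose([.616,-.395,.10],75,55)])
```

```text
[71.9, -141.6, 2.7] [0.0, 0.0, 0.0] rows 4
[84.0, -281.1, 11.8] [4.26, 2.95, -0.08] rows 8
[182.1, -456.7, 3.7] [14.09, 9.83, -0.07] rows 12
[358.2, -569.0, -27.8] [16.55, 11.55, -0.07] rows 17
```

Emit:
{"fn": "move_arm", "kwargs": {
  "moves": [
    [5, -8, 0, 0, 0, 0],
    [14, -26, 0, 0, 0, 0],
    [26, -50, 1, 0, 0, 0],
    [39, -76, 2, 0, 0, 0],
    [52, -102, 2, 0, 0, 0],
    [63, -128, 3, 0, 0, 0],
    [70, -155, 4, 0.5, 0.4, 0],
    [74, -184, 6, 1.5, 1, 0],
    [78, -213, 8, 2.5, 2, 0],
    [82, -242, 9, 3.5, 2.5, 0],
    [89, -270, 10, 4.3, 3, 0],
    [101, -297, 10, 6, 4, -0.1],
    [115, -324, 9, 7.5, 5, -0.1],
    [129, -350, 8, 9, 6, -0.1],
    [143, -376, 7, 10.5, 7, -0.1],
    [157, -402, 6, 12, 8, -0.1],
    [169, -428, 5, 13, 9, -0.1],
    [179, -450, 4, 14, 9.8, -0.1],
    [182, -456.7, 3.7, 14.09, 9.83, -0.07],
    [182, -456.7, 3.7, 14.09, 9.83, -0.07]
  ]
}}

```text
time_s: 14.67
tool_pos: [0.6291, -0.2034, 0.1787]
tool_rot: [-90.2, 54.9, -102.4]
force: [0.3, 0.1, -1.2]
grip_width: 0.0613
```

Run:
```python
from h import *
st()
im,d=read_camera('side'); save('i_side',im); W=cloud(im,d,camera_info('side'))
for q in models.cut_out('tin_center','side')[:3]:
    P=W[q['mask']&(d>0)]; print(q['score'],np.median(P,0).round(3))
rel([pose([.616,-.395,.10],75,55),pose([.616,-.395,.04],75,55),pose([.616,-.395,.0255],75,55)])
```

```text
t 14.67 pos [ 0.6291 -0.2034  0.1787] point az 77.8 jaw az -12.2 jawz -0.002 tilt 54.9 q [ 39.  38.  -1.  78. -47.  94.  37.] F [ 0.3  0.1 -1.2] w 0.0613
0.74 [ 0.628 -0.201  0.185]
[176.4, -114.7, 27.2] [2.6, 1.67, -0.1] rows 6
[225.6, -80.3, 27.3] [2.6, 1.67, -0.1] rows 6
[237.5, -72.0, 27.4] [2.6, 1.67, -0.1] rows 6
```

View pics/i_side.png

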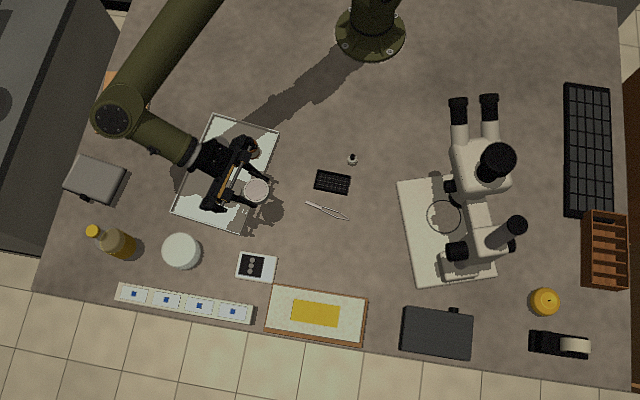

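Emit:
{"fn": "move_arm", "kwargs": {
  "moves": [
    [10, -6, 1, 0, 0, 0],
    [30, -19, 4, 0.5, 0.3, 0],
    [55, -36, 8, 1, 0.6, 0],
    [80, -52, 12, 1.5, 1, 0],
    [105, -68, 16, 2, 1.3, 0],
    [130, -85, 20, 2.5, 1.6, -0.1],
    [152, -99, 24, 2.6, 1.67, -0.1],
    [170, -111, 26, 2.6, 1.67, -0.1],
    [176, -115, 27, 2.6, 1.67, -0.1],
    [176, -115, 27, 2.6, 1.67, -0.1],
    [176, -115, 27, 2.6, 1.67, -0.1]
  ]
}}

```text
time_s: 15.68
tool_pos: [0.6161, -0.395, 0.1011]
tool_rot: [-89.9, 55.0, -104.9]
force: [-0.5, 0.1, -0.3]
grip_width: 0.0612
```

Run:
```python
from h import *
st()
im,d=read_camera('side'); save('j_side',im); W=cloud(im,d,camera_info('side'))
for t in ['tin_center','jar_b_center','bottle_center']:
  for q in models.cut_out(t,'side')[:3]:
    P=W[q['mask']&(d>0)]; print(t,q['score'],np.median(P,0).round(3))
im,d=read_camera('scene'); save('j_scene',im)
rel([pose([.616,-.395,.04],75,55),pose([.616,-.395,.0255],75,55)])
```

```text
t 15.68 pos [ 0.6161 -0.395   0.1011] point az 75.0 jaw az -15.0 jawz 0.001 tilt 55.0 q [ 48.  57.   3.  56. -46. 103.  40.] F [-0.5  0.1 -0.3] w 0.0612
tin_center 0.79 [ 0.617 -0.391  0.106]
tin_center 0.55 [0.594 0.271 0.383]
jar_b_center 0.54 [ 0.601 -0.29   0.043]
bottle_center 0.81 [ 0.472 -0.27   0.059]
[51.3, 35.9, -0.6] [-0.07, 0.13, 0.08] rows 2
[63.1, 44.2, -0.7] [-0.07, 0.13, 0.08] rows 2
```

View pics/j_side.png

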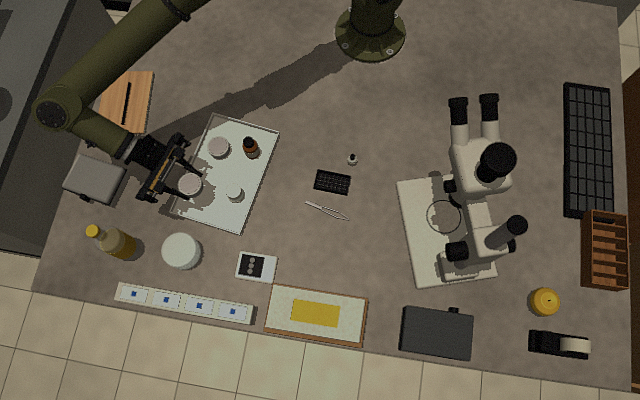

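View pics/j_scene.png

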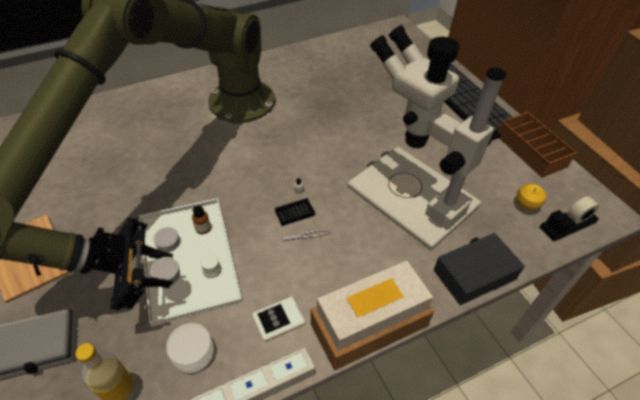

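Run:
```python
from h import *
W=np.load('W_side.npy')
R=W[150:210,60:132].reshape(-1,3); m=R[:,2]>.012; print(np.percentile(R[m],[2,50,98],axis=0).round(3))
R=W[225:262,85:140].reshape(-1,3); m=R[:,2]>.012; print('bottle',np.percentile(R[m],[2,50,98],axis=0).round(3))
p,Rt=cur()
for s in (59,100,200):
  for side in(-95,95):
    for x in (37.5,-37.5):
      print(s,side,x,((p-[0,0,.0755])+Rt.apply([x/1000,-s/1000,side/1000])).round(3))
```

```text
[[ 0.566 -0.767  0.018]
 [ 0.626 -0.687  0.043]
 [ 0.682 -0.618  0.049]]
bottle [[ 0.766 -0.568  0.018]
 [ 0.798 -0.538  0.132]
 [ 0.824 -0.523  0.211]]
59 -95 37.5 [ 0.507 -0.438  0.03 ]
59 -95 -37.5 [ 0.518 -0.396  0.091]
59 95 37.5 [ 0.69  -0.487  0.031]
59 95 -37.5 [ 0.701 -0.445  0.092]
100 -95 37.5 [ 0.498 -0.47   0.054]
100 -95 -37.5 [ 0.509 -0.429  0.115]
100 95 37.5 [ 0.681 -0.519  0.054]
100 95 -37.5 [ 0.692 -0.478  0.115]
200 -95 37.5 [ 0.477 -0.549  0.111]
200 -95 -37.5 [ 0.488 -0.508  0.172]
200 95 37.5 [ 0.66  -0.598  0.112]
200 95 -37.5 [ 0.671 -0.557  0.173]
```

Emit:
{"fn": "move_arm", "kwargs": {
  "moves": [
    [7, 5, 0, 0, 0, 0],
    [18, 13, 0, 0, 0, 0],
    [30, 21, 0, 0, 0, 0],
    [42, 29, -0.5, 0, 0, 0],
    [51, 36, -0.6, 0, 0, 0],
    [57, 40, -0.7, 0, 0, 0],
    [61, 43, -0.7, 0, 0, 0],
    [63, 44, -0.7, 0, 0, 0],
    [63, 44, -0.7, 0, 0, 0],
    [63, 44, -0.7, 0, 0, 0]
  ]
}}

```text
time_s: 16.77
tool_pos: [0.615, -0.3963, 0.0253]
tool_rot: [-89.8, 55.0, -104.9]
force: [-1.9, 1.2, 2.3]
grip_width: 0.0609
```

Run:
```python
from h import *
st()
```

```text
t 16.77 pos [ 0.615  -0.3963  0.0253] point az 74.9 jaw az -15.1 jawz 0.002 tilt 55.0 q [ 48.  62.   3.  56. -45.  99.  44.] F [-1.9  1.2  2.3] w 0.0609
```

Emit:
{"fn": "move_arm", "kwargs": {
  "moves": [
    [0, 0, 0, 0, 0, 0],
    [0, 0, 0, 0, 0, 0],
    [0, 0, 0, 0, 0, 0],
    [0, 0, 0, 0, 0, 0],
    [0, 0, 0, 0, 0, 0],
    [0, 0, 0, 0, 0, 0]
  ],
  "claw": 85
}}

```text
time_s: 17.27
tool_pos: [0.615, -0.3966, 0.0242]
tool_rot: [-89.9, 54.9, -105.0]
force: [-0.3, 1.0, -0.1]
grip_width: 0.084
```

Emit:
{"fn": "move_arm", "kwargs": {
  "moves": [
    [0, -8, 0, 0, 0, 0],
    [0, -25, 0, 0, 0, 0],
    [0, -50, 0, 0, 0, 0],
    [0, -75, 0, 0, 0, 0],
    [-25, -90, 0, 0, 0, 0],
    [-60, -100, 0, 0, 0, 0]
  ]
}}

```text
time_s: 17.77
tool_pos: [0.5991, -0.4458, 0.1272]
tool_rot: [-90.6, 54.9, -105.9]
force: [0.3, -1.0, -0.4]
grip_width: 0.085
```

Run:
```python
from h import *
st()
for c in ['side','scene']:
    im,d=read_camera(c); save('k_'+c,im); W=cloud(im,d,camera_info(c))
    for t in ['tin_center','jar_b_center','bottle_center','ptray_center','vial_center','forceps_center','pad_center']:
      for q in models.cut_out(t,c)[:2]:
        P=W[q['mask']&(d>0)]; zt=np.nanpercentile(P[:,2],90); T=P[P[:,2]>zt-.006]
        print(c,t,round(q['score'],2),'z',round(zt,4),len(T),[np.round(v,1) for v in cv2.minAreaRect((T[:,:2]*1000).astype(np.float32))])
```

```text
t 17.77 pos [ 0.5991 -0.4458  0.1272] point az 74.8 jaw az -15.4 jawz -0.006 tilt 54.9 q [ 51.  60.   4.  47. -46. 109.  38.] F [ 0.3 -1.  -0.4] w 0.085
side tin_center 0.72 z 0.0337 339 [array([ 614., -395.]), array([60.1, 59.3]), np.float64(31.8)]
side jar_b_center 0.58 z 0.0472 170 [array([ 596.5, -294.1]), array([38.7, 38.7]), np.float64(14.4)]
side jar_b_center 0.48 z 0.0127 1409 [array([ 533.5, -336.9]), array([213.6, 322.9]), np.float64(81.7)]
side bottle_center 0.52 z 0.0843 83 [array([ 462.4, -275. ]), array([26.9, 27.5]), np.float64(79.0)]
side bottle_center 0.44 z 0.0473 169 [array([ 596.5, -294.1]), array([38.7, 38.7]), np.float64(14.4)]
side ptray_center 0.86 z 0.0171 155 [array([517.3, -35.2]), array([95.9, 56.7]), np.float64(88.0)]
side vial_center 0.71 z 0.465 872 [array([582.4, 280.3]), array([61.4, 59.6]), np.float64(4.7)]
side forceps_center 0.48 z 0.0111 51 [array([597.9, -35.2]), array([122.5,  10. ]), np.float64(77.9)]
side pad_center 0.71 z 0.4648 875 [array([582.6, 281.1]), array([60.9, 61. ]), np.float64(89.7)]
side pad_center 0.6 z 0.0195 838 [array([ 784.9,
[... 156 characters left out ...]
 jar_b_center 0.78 z 0.0483 192 [array([ 597.8, -294.3]), array([36.8, 39.6]), np.float64(6.0)]
scene bottle_center 0.58 z 0.0849 77 [array([ 464.4, -277.1]), array([24.5, 24.6]), np.float64(4.6)]
scene ptray_center 0.8 z 0.0185 212 [array([517.5, -36.4]), array([97.2, 58.8]), np.float64(88.0)]
scene vial_center 0.54 z 0.0448 22 [array([446. ,  10.1]), array([11.1, 13.5]), np.float64(65.3)]
scene vial_center 0.44 z 0.0352 407 [array([ 468.8, -371.5]), array([61.9, 61.8]), np.float64(80.3)]
scene forceps_center 0.77 z 0.0111 73 [array([597.3, -41.7]), array([118.2,  12.1]), np.float64(76.9)]
scene pad_center 0.57 z 0.0206 1217 [array([ 785.1, -197.6]), array([102.3,  74.4]), np.float64(89.9)]
```

View pics/k_side.png

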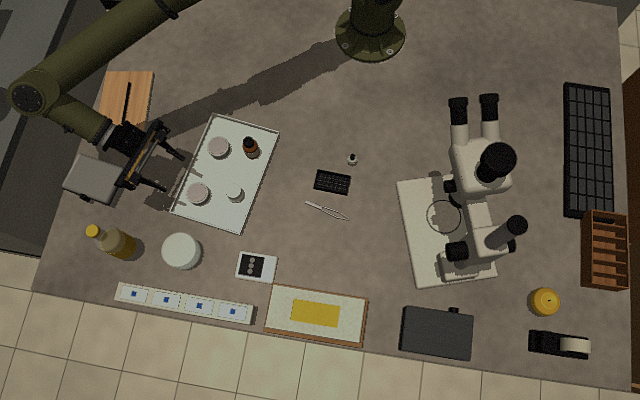

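Run:
```python
from h import *
im=cv2.imread('pics/k_side.png')
a=cv2.resize(im[160:205,305:360],None,fx=7,fy=7,interpolation=cv2.INTER_CUBIC)
b=cv2.resize(im[190:245,415:475],None,fx=7,fy=7,interpolation=cv2.INTER_CUBIC)
H=max(a.shape[0],b.shape[0]); o=np.zeros((H,a.shape[1]+b.shape[1],3),np.uint8); o[:a.shape[0],:a.shape[1]]=a; o[:b.shape[0],a.shape[1]:]=b
cv2.imwrite('pics/k_z.png',o); print(a.shape,b.shape)
# edge fit of the rim, side view, z=.018
g=cv2.cvtColor(im,cv2.COLOR_BGR2GRAY)
for c in ['side','scene']:
    im=cv2.imread(f'pics/k_{c}.png'); g=cv2.cvtColor(im,cv2.COLOR_BGR2GRAY); ci=camera_info(c)
    q=px([[.5175,-.036,.018]],ci)[0].astype(int)
    s=g[q[1]-25:q[1]+25,q[0]-30:q[0]+30]
    m=(cv2.resize(s,None,fx=4,fy=4,interpolation=cv2.INTER_CUBIC)<62).astype(np.uint8); m=cv2.morphologyEx(m,cv2.MORPH_CLOSE,np.ones((9,9)))
    n,l,stt,ce=cv2.connectedComponentsWithStats(m); i=1+np.argmax(stt[1:,4])
    cs,_=cv2.findContours((l==i).astype(np.uint8),cv2.RETR_EXTERNAL,cv2.CHAIN_APPROX_NONE); h=max(cs,key=len).reshape(-1,2)
    uv=(h+.5)/4-.5+[q[0]-30,q[1]-25]
    P=onplane(uv,ci,.017)[:,:2]; print(c,cv2.minAreaRect((P*1000).astype(np.float32)))
```

```text
(315, 385, 3) (385, 420, 3)
side ((519.84130859375, -35.26145935058594), (98.66128540039062, 61.13528060913086), 87.08137512207031)
scene ((521.96923828125, -38.66942596435547), (98.21379089355469, 65.01775360107422), 86.8024673461914)
```

View pics/k_z.png

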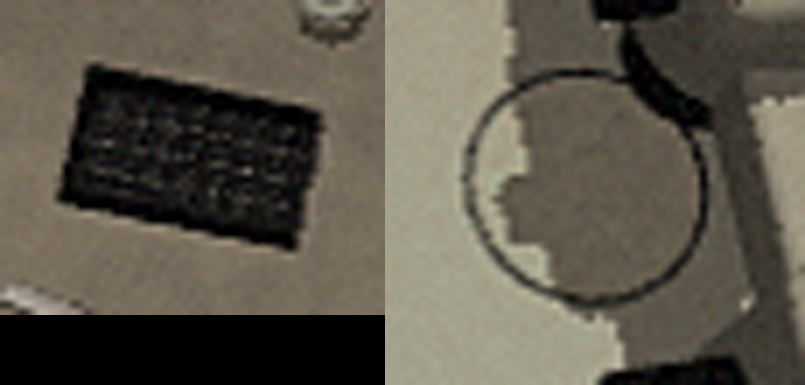

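Run:
```python
from h import *
from scipy.optimize import least_squares
for c in ['side','scene']:
    im=cv2.imread(f'pics/k_{c}.png'); g=cv2.cvtColor(im,cv2.COLOR_BGR2GRAY).astype(np.float32); ci=camera_info(c)
    x=np.array([.5705,.2795])
    for it in range(3):
        P=[]
        for a in np.radians(np.arange(0,360,4)):
            rr=np.arange(.040,.053,.0005); X=np.c_[x[0]+rr*np.cos(a),x[1]+rr*np.sin(a),0*rr+.022]
            uv=px(X,ci).astype(np.float32); s=cv2.remap(g,uv[:,0].reshape(1,-1),uv[:,1].reshape(1,-1),cv2.INTER_CUBIC)[0]
            i=int(np.argmin(s)); 
            if 0<i<len(rr)-1 and s[i]<np.median(s)-8: P.append(X[i,:2])
        P=np.array(P); f=lambda q: np.hypot(P[:,0]-q[0],P[:,1]-q[1])-q[2]
        r=least_squares(f,[*x,.046],loss='soft_l1',f_scale=.0007); x=r.x[:2]
    print(c,len(P),r.x.round(4),np.median(abs(f(r.x))).round(5))
rel([pose([.58,-.30,.20],80,52),pose([.53,-.10,.17],87.1,50),pose([.518,-.036,.10],87.1,50)])
```

```text
side 85 [0.5704 0.2784 0.046 ] 0.00043
scene 66 [0.5694 0.2788 0.0461] 0.00036
[-132.2, 67.7, -58.7] [-4.12, -3.0, -2.92] rows 4
[-211.2, 232.3, -159.1] [-9.7, -7.4, -4.9] rows 9
[-187.7, 320.5, -187.4] [-9.7, -7.4, -4.9] rows 10
```

Emit:
{"fn": "move_arm", "kwargs": {
  "moves": [
    [-35, 15, -15, -1, -0.8, -0.7],
    [-68, 33, -30, -2, -1.5, -1.5],
    [-100, 50, -45, -3, -2.3, -2.2],
    [-132, 68, -59, -4.12, -3, -2.92],
    [-148, 100, -79, -5.2, -3.9, -3.3],
    [-164, 133, -99, -6.3, -4.8, -3.7],
    [-180, 166, -119, -7.4, -5.7, -4.1],
    [-196, 199, -139, -8.6, -6.6, -4.5],
    [-211, 232, -159, -9.7, -7.4, -4.9],
    [-204, 262, -168, -9.7, -7.4, -4.9],
    [-196, 292, -178, -9.7, -7.4, -4.9],
    [-188, 320, -187, -9.7, -7.4, -4.9],
    [-188, 320, -187, -9.7, -7.4, -4.9],
    [-188, 320, -187, -9.7, -7.4, -4.9],
    [-188, 320, -187, -9.7, -7.4, -4.9]
  ],
  "claw": 74
}}

```text
time_s: 19.82
tool_pos: [0.5192, -0.0374, 0.1014]
tool_rot: [-89.8, 49.9, -92.8]
force: [0.2, 0.4, -0.9]
grip_width: 0.0739
```

Run:
```python
from h import *
st()
for c in ['wrist','scene']:
    im,d=read_camera(c); save('l_'+c,im)
rel([pose([.518,-.036,.10],87.1,50),pose([.518,-.036,.04],87.1,50),pose([.518,-.036,.0165],87.1,50)])
```

```text
t 19.82 pos [ 0.5192 -0.0374  0.1014] point az 87.0 jaw az -3.0 jawz 0.002 tilt 49.9 q [ 32.  26.  -4. 105. -43.  79.  46.] F [ 0.2  0.4 -0.9] w 0.0739
[-0.1, 2.8, -1.7] [-0.19, 0.04, 0.11] rows 1
[45.7, 41.4, -1.9] [-0.19, 0.04, 0.11] rows 2
[63.7, 56.6, -1.9] [-0.19, 0.04, 0.11] rows 3
```

View pics/l_wrist.png

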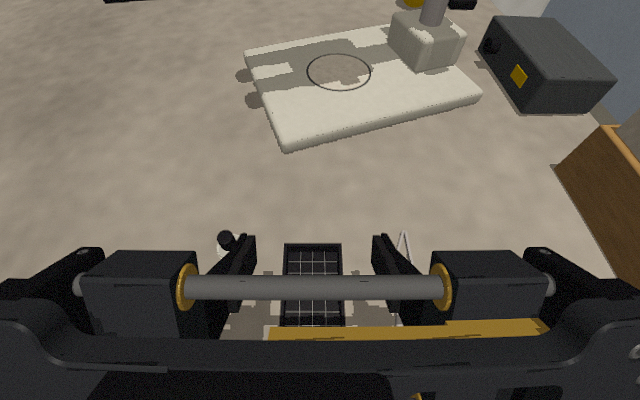

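View pics/l_scene.png

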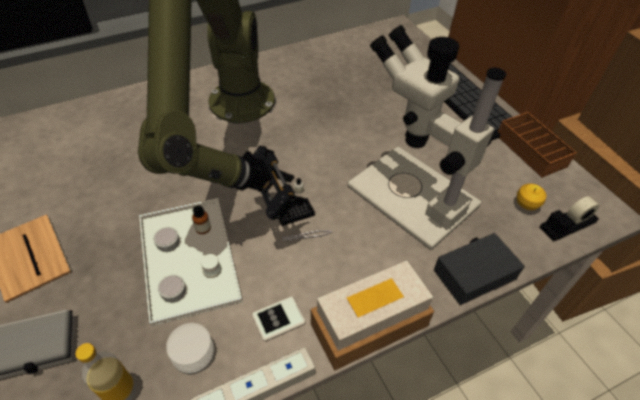

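Emit:
{"fn": "move_arm", "kwargs": {
  "moves": [
    [5, 8, -2, -0.2, 0, 0.1],
    [20, 20, -2, -0.2, 0, 0.1],
    [36, 33, -2, -0.2, 0, 0.1],
    [48, 43, -2, -0.2, 0, 0.1],
    [56, 50, -2, -0.2, 0, 0.1],
    [61, 54.5, -2, -0.2, 0, 0.1],
    [63.5, 56.5, -2, -0.2, 0, 0.1],
    [63.5, 56.5, -2, -0.2, 0, 0.1],
    [63.5, 56.5, -2, -0.2, 0, 0.1]
  ],
  "claw": 68
}}

```text
time_s: 20.67
tool_pos: [0.517, -0.0341, 0.0162]
tool_rot: [-90.1, 50.1, -92.8]
force: [-0.3, 0.4, 0.5]
grip_width: 0.0683
```

Run:
```python
from h import *
st()
for c in ['wrist']:
    im,d=read_camera(c); save('m_'+c,im)
```

```text
t 20.67 pos [ 0.517  -0.0341  0.0162] point az 87.3 jaw az -2.8 jawz -0.001 tilt 50.1 q [ 32.  34.  -4. 106. -44.  73.  52.] F [-0.3  0.4  0.5] w 0.0683
```

View pics/m_wrist.png

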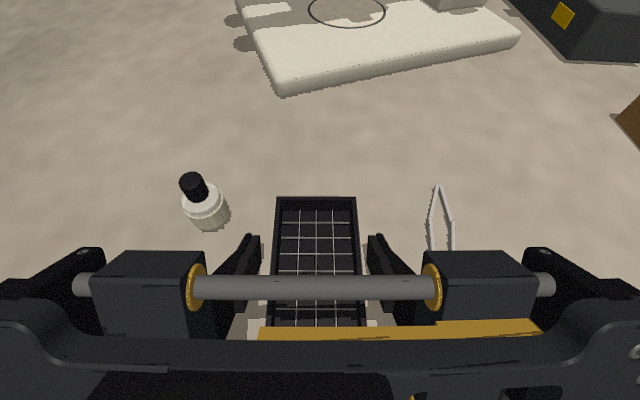

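Emit:
{"fn": "move_arm", "kwargs": {
  "moves": [
    [0, 0, 0, 0, 0, 0],
    [0, 0, 0, 0, 0, 0],
    [0, 0, 0, 0, 0, 0],
    [0, 0, 0, 0, 0, 0],
    [0, 0, 0, 0, 0, 0],
    [0, 0, 0, 0, 0, 0]
  ],
  "claw": 40,
  "newtons": 25
}}

```text
time_s: 21.22
tool_pos: [0.5169, -0.0339, 0.0161]
tool_rot: [-90.1, 50.1, -92.8]
force: [-0.1, -0.5, 2.5]
grip_width: 0.0536
```

Emit:
{"fn": "move_arm", "kwargs": {
  "moves": [
    [-2, -2, 0, 0, 0, 0],
    [-6, -5, 0, 0, 0, 0],
    [-12, -10, 0, 0, 0, 0],
    [-20, -17, 0, 0, 0, 0],
    [-30, -25.5, 0, 0, 0, 0],
    [-30, -25.5, 0, 0, 0, 0]
  ]
}}

```text
time_s: 21.72
tool_pos: [0.5181, -0.0346, 0.0582]
tool_rot: [-89.8, 50.0, -92.6]
force: [-0.1, -0.5, 0.1]
grip_width: 0.0539
```

```bash
cat > meas.py <<'E'
from h import *
def tilt(c):
    im,d=read_camera(c); W=cloud(im,d,camera_info(c)); p,R=cur()
    L=(W-p)  # points near tool
    return im,d,W
E
python3 - <<'E'
from h import *
st()
for c in ['wrist','side','scene']:
    im,d=read_camera(c); save('n_'+c,im); W=cloud(im,d,camera_info(c))
    for q in models.cut_out('ptray_center',c)[:1]:
        P=W[q['mask']&(d>0)]; print(c,q['score'],len(P),np.percentile(P,[3,50,97],axis=0).round(3).tolist())
        zt=np.percentile(P[:,2],90); T=P[P[:,2]>zt-.008]; print([np.round(v,1) for v in cv2.minAreaRect((T[:,:2]*1000).astype(np.float32))])
E
```

```text
t 21.72 pos [ 0.5181 -0.0346  0.0582] point az 87.1 jaw az -2.7 jawz 0.002 tilt 50.0 q [ 32.  30.  -4. 106. -43.  76.  49.] F [-0.1 -0.5  0.1] w 0.0539
wrist 0.84 9326 [[0.491, -0.07, 0.043], [0.517, -0.026, 0.045], [0.542, 0.007, 0.06]]
[array([517. , -32.5]), array([83.3, 54.3]), np.float64(87.1)]
side 0.75 584 [[0.488, -0.066, 0.001], [0.509, -0.023, 0.044], [0.544, 0.012, 0.062]]
[array([518.1, -26.1]), array([77.5, 63.7]), np.float64(89.4)]
scene 0.57 366 [[0.474, -0.076, 0.002], [0.508, -0.007, 0.046], [0.547, 0.018, 0.067]]
[array([517.5, -29.6]), array([83.8, 93.9]), np.float64(18.7)]
```

View pics/n_wrist.png

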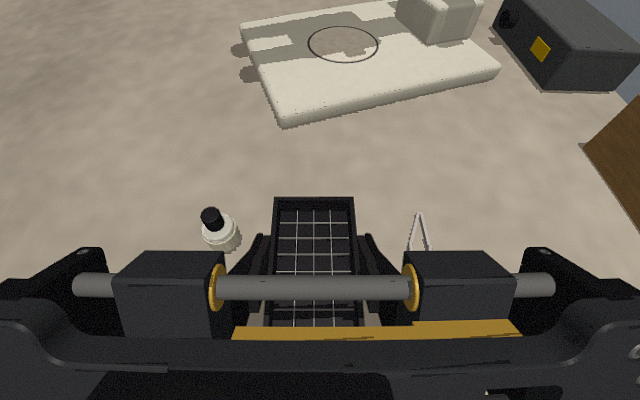

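View pics/n_side.png

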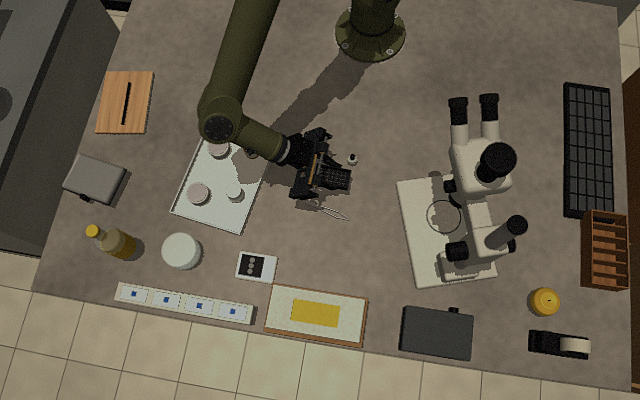

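Run:
```python
from h import *
G=np.array([.568,.280,.06]); a=np.radians(107.4); u=np.array([np.cos(a),np.sin(a),0])
p,R=cur()
rel([(p+[0,0,.06],R),pose(G-u*.22+[0,0,.05],98,50),pose(G-.13*u+[0,0,.015],107.4,50)])
print(G-.13*u)
```

```text
[-46.0, -38.5, -0.2] [0.0, 0.0, 0.0] rows 2
[-113.0, 48.3, 112.3] [-8.13, -7.03, -0.11] rows 4
[-140.3, 135.6, 81.4] [-15.34, -13.06, -0.12] rows 6
[0.6068753  0.15594876 0.06      ]
```

Emit:
{"fn": "move_arm", "kwargs": {
  "moves": [
    [-6, -5, 0, 0, 0, 0],
    [-17, -14, 0, 0, 0, 0],
    [-30, -25, 0, 0, 0, 0],
    [-41, -33, 4, -0.3, -0.2, 0],
    [-51, -32, 17, -1, -1, 0],
    [-61, -22, 34, -2.2, -2, 0],
    [-71, -9, 51, -3.6, -3.1, -0.1],
    [-82, 7, 67, -5, -4.3, -0.1],
    [-92, 23, 81, -6.3, -5.5, -0.1],
    [-102, 40, 93, -7.5, -6.5, -0.1],
    [-110, 58, 98, -9, -7.7, -0.1],
    [-117, 75, 97, -10.6, -9, -0.1],
    [-124, 93, 93, -12.2, -10.4, -0.1],
    [-130, 110, 89, -13.6, -11.6, -0.1],
    [-136, 124, 84, -14.7, -12.5, -0.1],
    [-139, 133, 82, -15.34, -13.06, -0.12],
    [-140.3, 135.6, 81.4, -15.34, -13.06, -0.12],
    [-140.3, 135.6, 81.4, -15.34, -13.06, -0.12],
    [-140.3, 135.6, 81.4, -15.34, -13.06, -0.12]
  ]
}}

```text
time_s: 23.6
tool_pos: [0.6074, 0.1546, 0.0754]
tool_rot: [-90.0, 49.9, -72.6]
force: [0.2, 0.2, -0.3]
grip_width: 0.0534
```

Run:
```python
from h import *
st()
for c in ['wrist','side']:
    im,d=read_camera(c); save('o_'+c,im)
G=np.array([.568,.280,.06])
rel([pose(G,107.4,50),pose(G-[0,0,.0215],107.4,50)])
```

```text
t 23.6 pos [0.6074 0.1546 0.0754] point az 107.3 jaw az 17.3 jawz 0.0 tilt 49.9 q [ 15.  39. -12.  89. -39.  79.  39.] F [ 0.2  0.2 -0.3] w 0.0534
[-73.3, 111.1, -0.6] [-0.14, -0.05, 0.11] rows 4
[-56.8, 125.0, -0.6] [-0.14, -0.05, 0.11] rows 4
```

View pics/o_wrist.png

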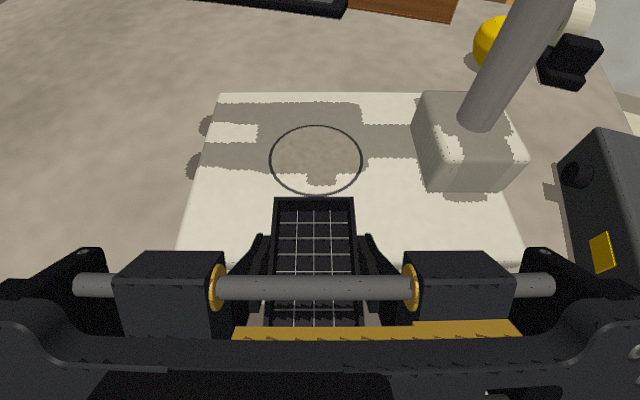

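View pics/o_side.png

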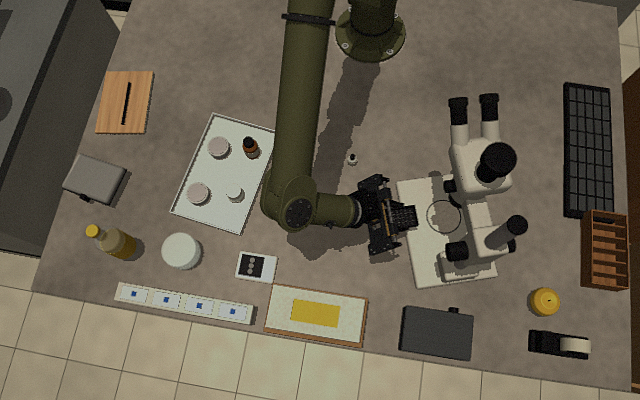

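Emit:
{"fn": "move_arm", "kwargs": {
  "moves": [
    [-4, 6, 0, -0.1, 0, 0.1],
    [-13, 20, 0, -0.1, 0, 0.1],
    [-25, 38, 0, -0.1, 0, 0.1],
    [-38, 57, -0.3, -0.1, 0, 0.1],
    [-51, 77, -0.4, -0.1, 0, 0.1],
    [-62, 94, -0.5, -0.1, 0, 0.1],
    [-70, 106, -0.6, -0.1, 0, 0.1],
    [-73, 111, -0.6, -0.1, 0, 0.1],
    [-73, 111, -0.6, -0.1, 0, 0.1],
    [-73, 111, -0.6, -0.1, 0, 0.1]
  ]
}}

```text
time_s: 24.53
tool_pos: [0.5675, 0.2809, 0.0598]
tool_rot: [-90.0, 50.0, -72.6]
force: [1.0, -0.9, -0.2]
grip_width: 0.054
```

Run:
```python
from h import *
st()
for c in ['wrist','side','scene']:
    im,d=read_camera(c); save('p_'+c,im)
G=np.array([.568,.280,.0385])
rel([pose(G,107.4,50)])
```

```text
t 24.53 pos [0.5675 0.2809 0.0598] point az 107.5 jaw az 17.4 jawz -0.0 tilt 50.0 q [  8.  36. -16.  96. -43.  68.  36.] F [ 1.  -0.9 -0.2] w 0.054
[16.0, 13.9, -0.3] [-0.05, -0.05, -0.0] rows 1
```

View pics/p_wrist.png

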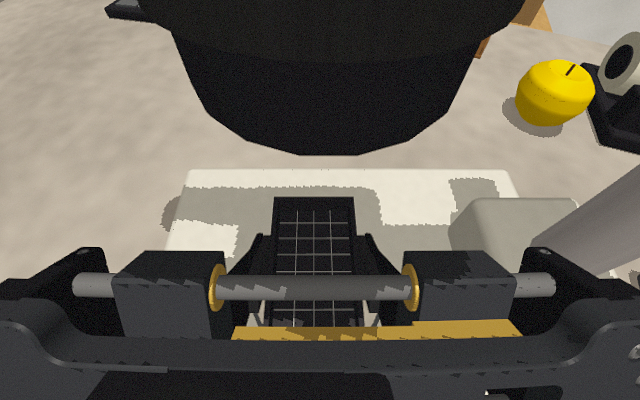

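View pics/p_side.png

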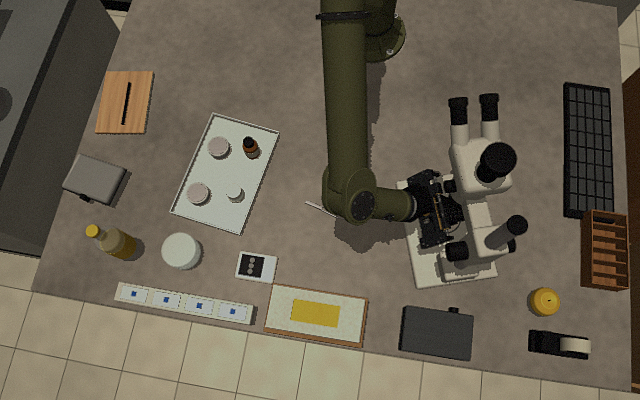

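Emit:
{"fn": "move_arm", "kwargs": {
  "moves": [
    [2, 1.7, 0, 0, 0, 0],
    [6, 5.2, 0, 0, 0, 0],
    [10, 8.7, -0.2, 0, 0, 0],
    [13, 11.3, -0.3, 0, 0, 0],
    [15, 13, -0.3, 0, 0, 0],
    [16, 13.9, -0.3, 0, 0, 0],
    [16, 13.9, -0.3, 0, 0, 0],
    [16, 13.9, -0.3, 0, 0, 0]
  ]
}}

```text
time_s: 25.35
tool_pos: [0.5668, 0.2819, 0.0387]
tool_rot: [-90.0, 50.1, -72.6]
force: [0.3, -0.6, -0.5]
grip_width: 0.0537
```

Run:
```python
from h import *
st()
```

```text
t 25.35 pos [0.5668 0.2819 0.0387] point az 107.5 jaw az 17.5 jawz -0.0 tilt 50.1 q [  8.  38. -16.  97. -43.  67.  37.] F [ 0.3 -0.6 -0.5] w 0.0537
```

Emit:
{"fn": "move_arm", "kwargs": {
  "moves": [
    [0.3, 0.2, 0, 0, 0, 0],
    [0.6, 0.4, 0, 0, 0, 0],
    [0.6, 0.4, 0, 0, 0, 0]
  ]
}}

```text
time_s: 25.6
tool_pos: [0.5669, 0.2818, 0.0382]
tool_rot: [-90.0, 50.1, -72.5]
force: [0.5, -0.3, -0.9]
grip_width: 0.0539
```

Emit:
{"fn": "move_arm", "kwargs": {
  "moves": [
    [0, 0, 0, 0, 0, 0],
    [0, 0, 0, 0, 0, 0],
    [0, 0, 0, 0, 0, 0],
    [0, 0, 0, 0, 0, 0],
    [0, 0, 0, 0, 0, 0]
  ],
  "claw": 74
}}

```text
time_s: 26.02
tool_pos: [0.5668, 0.2818, 0.0381]
tool_rot: [-90.0, 50.1, -72.5]
force: [-1.0, 0.7, -0.2]
grip_width: 0.0723
```

Emit:
{"fn": "move_arm", "kwargs": {
  "moves": [
    [0, -6, 0, 0, 0, 0],
    [0, -20, 0, 0, 0, 0],
    [0, -45, 0, 0, 0, 0],
    [0, -75, 0, 0, 0, 0],
    [0, -105, 0, 0, 0, 0],
    [0, -140, 0, 0, 0, 0],
    [0, -140, 0, 0, 0, 0],
    [0, -140, 0, 0, 0, 0]
  ]
}}

```text
time_s: 26.68
tool_pos: [0.6017, 0.1757, 0.1298]
tool_rot: [-89.7, 49.9, -72.6]
force: [-0.0, 0.7, -1.0]
grip_width: 0.0741
```

Run:
```python
from h import *
st()
S=np.array([.570,.2786])
for c in ['wrist','side','scene']:
    im,d=read_camera(c); save('q_'+c,im); W=cloud(im,d,camera_info(c))
    for q in models.cut_out('ptray_center',c)[:1]:
        P=W[q['mask']&(d>0)]; zt=np.percentile(P[:,2],92); T=P[P[:,2]>zt-.008]; print(c,q['score'],len(T),zt.round(4),[np.round(v,1) for v in cv2.minAreaRect((T[:,:2]*1000).astype(np.float32))])
```

```text
t 26.68 pos [0.6017 0.1757 0.1298] point az 107.0 jaw az 17.2 jawz 0.003 tilt 49.9 q [ 14.  34. -13.  89. -40.  81.  35.] F [-0.   0.7 -1. ] w 0.0741
wrist 0.65 1118 0.0398 [array([565.5, 279.4]), array([54.2, 97.3]), np.float64(17.7)]
side 0.8 150 0.0405 [array([574.7, 273.9]), array([93.6, 98.4]), np.float64(49.0)]
scene 0.88 118 0.0417 [array([603.8, 248. ]), array([ 58.2, 202.9]), np.float64(36.4)]
```

View pics/q_wrist.png

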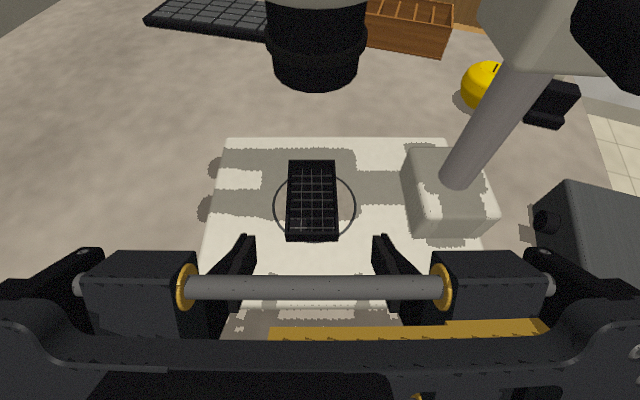

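View pics/q_side.png

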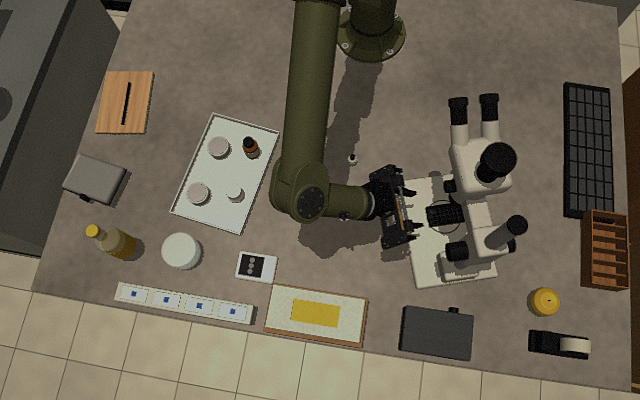

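Run:
```python
from h import *
from scipy.optimize import least_squares
im=cv2.imread('pics/q_wrist.png'); g=cv2.cvtColor(im,cv2.COLOR_BGR2GRAY).astype(np.float32); ci=camera_info('wrist')
x=onplane([[314.5,206]],ci,.022)[0,:2]; print(x)
for it in range(4):
    P=[];U=[]
    for a in np.radians(np.arange(0,360,4)):
        rr=np.arange(.040,.053,.0005); X=np.c_[x[0]+rr*np.cos(a),x[1]+rr*np.sin(a),0*rr+.022]
        uv=px(X,ci).astype(np.float32); s=cv2.remap(g,uv[:,0].reshape(1,-1),uv[:,1].reshape(1,-1),cv2.INTER_CUBIC)[0]
        i=int(np.argmin(s)); u=uv[i]
        if 283<u[0]<342 and u[1]<245: continue
        if 0<i<len(rr)-1 and s[i]<np.median(s)-10: P.append(X[i,:2]);U.append(u)
    P=np.array(P); f=lambda q: np.hypot(P[:,0]-q[0],P[:,1]-q[1])-q[2]
    r=least_squares(f,[*x,.046],loss='soft_l1',f_scale=.0007); x=r.x[:2]
print('ring',len(P),r.x,np.median(abs(f(r.x))))
W=cloud(im,read_camera('wrist')[1],ci)
q=models.cut_out('ptray_center','wrist')[0]; m=q['mask']
big=cv2.resize(im[130:260,240:390],None,fx=4.5,fy=4.5,interpolation=cv2.INTER_CUBIC)
for u in U: cv2.circle(big,tuple(((u-[240,130]+.5)*4.5).astype(int)),2,(0,0,255),-1)
cv2.imwrite('pics/q_z.png',big)
# dark mask contour, rim plane z=.040
mm=(g<70).astype(np.uint8)*m.astype(np.uint8)
cs,_=cv2.findContours(m.astype(np.uint8),cv2.RETR_EXTERNAL,cv2.CHAIN_APPROX_NONE); h=max(cs,key=len).reshape(-1,2)
T=onplane(h,ci,.040)[:,:2]; rr=cv2.minAreaRect((T*1000).astype(np.float32)); print('tray',rr)
c=np.array(rr[0])/1000-x; a=np.radians(17.4); print('local offset mm',1000*(c@[np.cos(a),np.sin(a)]),1000*(c@[-np.sin(a),np.cos(a)]))
```

```text
[0.56777568 0.27747383]
ring 43 [0.56622621 0.28000858 0.04557605] 0.00010099278740093032
tray ((568.5595092773438, 274.3944396972656), (54.124629974365234, 103.3472900390625), 17.49378204345703)
local offset mm 0.5476750640525224 -6.054989202947314
```

View pics/q_z.png

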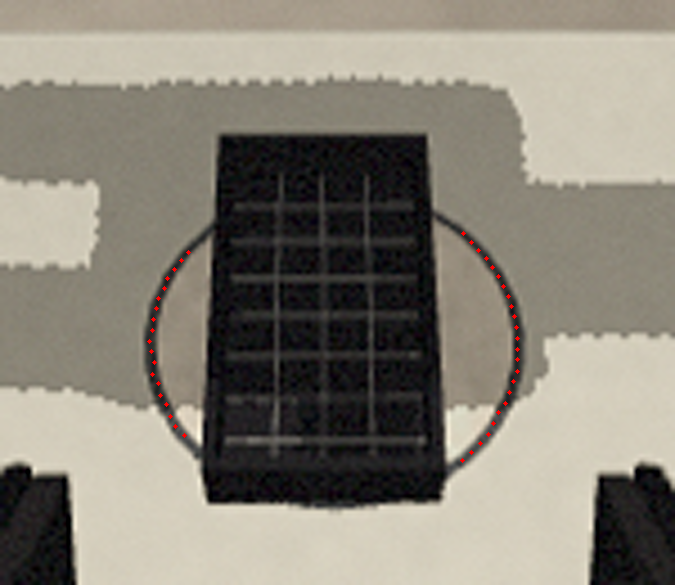

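Emit:
{"fn": "move_arm", "kwargs": {
  "moves": [
    [-10, -35, 0, 0, 0, 0],
    [-25, -70, 0, 0, 0, 0],
    [-45, -105, 0, 0, 0, 0],
    [-65, -140, 0, 0, 0, 0],
    [-65, -140, 0, 0, 0, 0],
    [-65, -140, 0, 0, 0, 0],
    [-65, -140, 0, 0, 0, 0]
  ]
}}

```text
time_s: 27.67
tool_pos: [0.6184, 0.1171, 0.267]
tool_rot: [-90.1, 50.1, -72.6]
force: [0.5, -0.6, -1.3]
grip_width: 0.0742
```

Run:
```python
from h import *
st()
for c in ['side','scene']:
    im,d=read_camera(c); save('r_'+c,im); W=cloud(im,d,camera_info(c))
    for t in ['tin_center','jar_b_center','bottle_center','ptray_center','vial_center','forceps_center','pad_center']:
      for q in models.cut_out(t,c)[:1]:
        P=W[q['mask']&(d>0)]; zt=np.nanpercentile(P[:,2],90); T=P[P[:,2]>zt-.006]
        print(c,t,round(q['score'],2),'z',round(zt,4),len(T),[np.round(v,1) for v in cv2.minAreaRect((T[:,:2]*1000).astype(np.float32))])
```

```text
t 27.67 pos [0.6184 0.1171 0.267 ] point az 107.6 jaw az 17.5 jawz -0.001 tilt 50.1 q [ 18.  30. -11.  79. -39.  95.  29.] F [ 0.5 -0.6 -1.3] w 0.0742
side tin_center 0.59 z 0.0343 330 [array([ 612.7, -395. ]), array([61.6, 56.4]), np.float64(16.2)]
side bottle_center 0.18 z 0.4652 872 [array([583. , 280.3]), array([60.2, 60.6]), np.float64(83.1)]
side ptray_center 0.94 z 0.039 148 [array([578.6, 281. ]), array([77.7, 95.9]), np.float64(18.1)]
side forceps_center 0.56 z 0.0103 14 [array([592.4, -63.8]), array([20.2,  5.4]), np.float64(71.4)]
side pad_center 0.79 z 0.0193 881 [array([ 784.6, -195.9]), array([ 73.4, 103.1]), np.float64(0.7)]
scene tin_center 0.61 z 0.0355 472 [array([ 613.9, -396.9]), array([60.9, 58.7]), np.float64(51.5)]
scene jar_b_center 0.76 z 0.0484 203 [array([ 595.6, -295. ]), array([41.4, 39.4]), np.float64(21.3)]
scene bottle_center 0.91 z 0.0847 85 [array([ 464.3, -276.3]), array([24.7, 26. ]), np.float64(74.9)]
scene ptray_center 0.92 z 0.0409 168 [array([568.3, 278.2]), array([56.3, 97.5]), np.float64(17.8)]
scene vial_center 0.48 z 0.43 914 [array([529.1, 256.4]), array([179.4,  96.7]), np.float64(16.2)]
scene forceps_center 0.61 z 0.0117 57 [array([599.1, -40.8]), array([116.8,  11.1]), np.float64(76.1)]
scene pad_center 0.63 z 0.0205 1226 [array([ 785.1, -198.1]), array([103.3,  75.3]), np.float64(89.9)]
```

View pics/r_side.png

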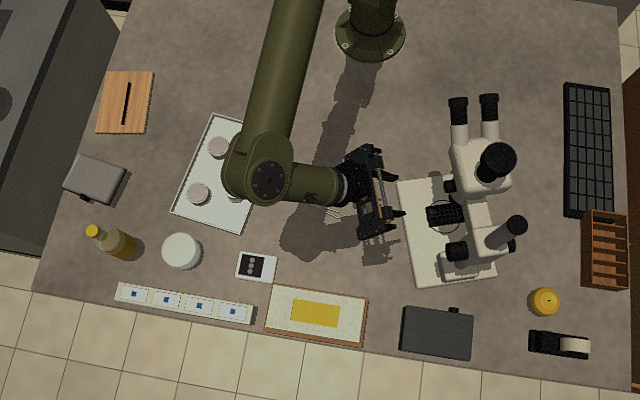

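View pics/r_scene.png

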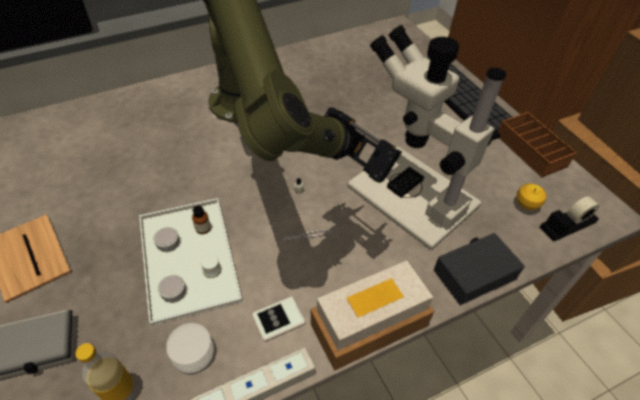

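Run:
```python
from h import *
print(job.sign_off()); st()
```

```text
the job is handed in; nothing more can be done
None
the job is handed in; nothing more can be done
```

I stood the bottle and the tin upright in the carrier. Then I laid the picking tray flat on the stage and handed the job in at about 28 s; sign-off gives no verdict.

**Final checks**
- **Bottle and tin:** the scene camera puts the bottle at about (0.464, -0.276) m and the tin at about (0.614, -0.397) m. Both are well inside the carrier's walls, let go, with top heights that match standing on its floor.
- **Picking tray:** its rim is at 40–41 mm, so it lies flat on the 22 mm base. Its centre is about 1–3 mm off the stage ring centre, and its long side is within about 1° of straight across.
- **Other things:** the pad and the forceps measured within about 2–3 mm of their starting places, and the jar and the carrier's own tin looked unmoved. The vial was missed by the network in the last pictures, but by eye it is where it was.
- **Forces:** I read no more than about 3 N on the tool at any point. The gripper was clear of everything at the end.

**Disagreements**
- **Tray centring:** the wrist camera's first fit put the tray about 6 mm off in the across direction, because the outline took in the near wall. Corrected for that, the wrist view agrees with the others to about 3 mm.
- **Side camera at the end:** it found neither the bottle nor the jar, because the arm was in the way. Its tray outline was also unreliable, merged with the ring, so I relied on the scene and wrist cameras.
- **Wrist camera offset:** it sat about 3 mm off the two fixed cameras (about 5–6 mm for the stage ring), so I used the fixed cameras for the stage centre.

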